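# Load the cell test rack the right way round

## Robot

A 7-joint arm with a two-finger parallel gripper is mounted at the origin on the work surface. World frame = base frame: x ahead of the robot, y to its left, z up, the work surface at z = 0. Lengths are in m, angles in rad, forces in N, time in s.
With the tool pointing down it reaches from about 0.425 to 0.825 m from the base axis. Payload 3.6 kg.
Tool frame: the origin (TCP) lies on the centre line of the jaws, within the pads' length; the fingertips stand 17 mm ahead of it and the grasp point (between the pads) lies 2 mm behind it; z points along the fingers, y is the line along which they close (so a half turn about z gives the same grasp; the last joint's range is limited). The gripper opens to 93 mm and grips with 3 to 60 N. Pads are 15 mm wide; open, the fingers measure 128 mm over their backs; the gripper's body (75 mm by 188 mm) begins 65 mm behind the grasp point.
Start: joints at [-1.238, 0.615, -0.013, 1.423, 0.008, 1.103, -0.04], TCP at [0.228, 0.609, 0.236] pointing down, gripper open.
Joint ranges: [-3.12, 3.12], [-0.3, 2.06], [-1.34, 1.32], [0.26, 2.42], [-1.36, 4.5], [0.01, 1.98], [-2.84, 2.84]. Speed limits (rad/s): [2.79, 2.79, 3.14, 3.14, 3.14, 3.14, 3.14].

## Interface

Orientations are given as a unit quaternion [w, x, y, z].
In Python, from cell import read_state, get_image, get_calibration, hand_in gives the robot as it stands.
- The arm moves only by the tool carry_out, never from a script. Its arguments are lists of equal length, an entry for each row: "claw": the opening, from -1 (shut) to 1 (fully open); "slide": the shift along the tool's x, y, z in units of 75 cm (1.0 is 75 cm), a list of three; "roll": the turn about the tool's z in units of 120 degrees (1.0 is 120 degrees). In form: {"claw": [claw, ...], "slide": [[x, y, z], ...], "roll": [roll, ...]}. A call has 1 to 20 rows; each row shifts and turns the commanded pose from where the row before left it, along the tool's axes as they then stand; what a row does not reach is not made up. A row lasts 1/8 s, in which the tool goes at most 62.5 mm and 10.7 degrees, less where a joint would pass 70% of its speed; a pose out of reach is approached as far as the arm can. A call with a number of a shift or a turn outside -1 to 1 is refused whole. A call with a gripper value outside its range is refused whole. The fingers move at their own pace and stop on an object; "newtons" is the grip in N (left out, the last holds). Time passes only in rows, so rows that do not move let the fingers close. It gives the time, the measured TCP pose, the force, the opening and the grip force at its end, in the units of the state.
- read_state(): the state, without advancing time (a new reading comes with each control period).
- get_image(name): name is "side" or "top"; returns (picture, depth): 480x640x3 uint8, red, green, blue; 480x640 float32, m along the optical axis (not along the pixel's ray), 0 where there is no reading.
- get_calibration(name): a dict with "camera_matrix" (3x3 intrinsics, pixels), "D" ([k1, k2, p1, p2, k3] as OpenCV has them; the pictures are not rectified), "view" (4x4, takes a point from world to camera coordinates). Camera axes: x right, y down, z forward; pixel columns grow to the right and rows downward; lengths in m; the calibration is good to about 2 mm. A picture is of the moment at which its call begins. get_calibration takes no time and is no camera call.
- hand_in(): hands the job in; it is judged then, once.
The state is a dict: "time": time; "joint_pos": joint angles; "qd": joint speeds; "joint_efforts": joint torques, N m; "eef_pos": TCP position; "tcp_rot": TCP orientation; "ft_force": force on the tool from outside, world axes, zero at the start; "torque": the same for the moment, N m; "opening": opening from 0.0 (shut) to 1.0 (fully open); "grip_force": force on a finger pad.
Only numpy, scipy, OpenCV 4.12 (cv2) and the standard library are available. Lean on these libraries where they do the work, as an engineer would, in place of code of your own. Each camera call takes 0.05 s, during which the arm holds its last target. There are 200 camera calls.

## Task

Load the sloping test rack: lay the two loose battery cells in its two bays, one in each, both with the stud end pointing up the slope towards the brass strip and the flat end against the lower ledge; lay them flat on the slope without letting them drop. Once both are in and let go of, swing the keeper bar fully across the cells until it stops. Don't disturb the tape roll, the screwdriver or the jar.

Things in the scene. Friction and masses are not known exactly. Their poses are not given: they have to be found in the camera images.
- cell_a: battery cell: lilac cylinder 32 mm diameter, 70 mm long, with a black 36 mm square bracket 10 mm long round each end (stops rolling; the middle 50 mm is bare). A steel stud, 14 mm diameter, sticks out 14 mm from one end; the other is flat. About 160 g. Origin: middle of the 70 mm, on the axis, 18 mm above its support; x axis towards the stud. Starts lying, pointing any way
- cell_b: the same as cell_a: the two are alike and may go in either bay
- cell_a_stud (a point): centre of cell_a's end face at the root of its stud, on the axis (35 mm from its origin)
- cell_a_flat (a point): centre of cell_a's flat end face, on the axis (35 mm from its origin)
- cell_b_stud (a point): the same point on cell_b
- cell_b_flat (a point): the same point on cell_b
- bed: plywood bed of the rack, sloping up at 30 degrees away from the robot; fixed, its place and heading vary. Origin on its upper surface, 75 mm above the bench, midway between the bays; x up the slope, y across to the left, z square out of the bed. Surface: x -65 to 105, y -125 to 75 mm. A brass strip 3 mm high lies across it at x = 38 to 54 mm. Friction holds a cell where it is laid
- ledge (a point): middle of the lower ledge's inner face at the bed surface: bed (-55, 0, 0) mm. An aluminium bar 8 mm thick, 144 mm long, 20 mm high; the flat ends of the cells go against it
- bay_right (a point): where the origin of a fully home cell lies in the right bay: bed (-20, -35, 18) mm. The cell lies along bed x between four black guide stubs, 12 mm high, 12 mm long, 6 mm thick, the pairs 43 mm apart, centred at bed x = -47 and x = +9, so only beside its brackets; beside its bare middle there is room for fingers
- bay_left (a point): the same for the left bay, which is alike: bed (-20, 35, 18) mm
- keeper (a joint): angle (rad) of the keeper, a flat aluminium bar 16 mm wide, 6 mm thick, pivoted square to the bed at bed (-50, -110) mm, underside 40 mm above the bed, 4 mm over seated cells. 0: parked, pointing up the slope beside the right bay (starts 0 to 0.3); grows swinging towards bed +y; stop at 1.571, across both cells' lower ends. Stays where left; 2 N at the peg moves it
- keeper_peg (a point): on the axis of the round black peg on the keeper bar, square to the bed, 160 mm from the pivot: 14 mm diameter, 32 mm tall, standing on the bar's upper face, which is 46 mm above the bed; this point is 64 mm above the bed
- tape_roll: a roll of tape lying flat, 84 mm across, 24 mm high, origin under its centre; leave it alone
- screwdriver: a screwdriver lying on the bench near the robot, origin under its middle; leave it alone
- screw_jar: a small closed jar, 56 mm across, 70 mm high, origin under its centre; leave it alone
There are look-alikes about, which are no part of the job. Leave any white look-alike of the cell_a alone. Leave any orange look-alike of the cell_b alone.

How it is judged:
On the way:
1. both cells lie in the bays, one in each, studs up the slope, flat ends at the ledge, let go of, with the keeper still open (below 1.0 rad) ((((x of cell_a_flat in the frame of bed between -0.06 and -0.048 m and x of cell_a_stud in the frame of bed between 0.008 and 0.024 m and y of cell_a_flat in the frame of bed between 0.029 and 0.041 m and z of cell_a_flat in the frame of bed between 0.012 and 0.022 m and y of cell_a_stud in the frame of bed between 0.029 and 0.041 m and z of cell_a_stud in the frame of bed between 0.012 and 0.022 m) and (x of cell_b_flat in the frame of bed between -0.06 and -0.048 m and x of cell_b_stud in the frame of bed between 0.008 and 0.024 m and y of cell_b_flat in the frame of bed between -0.041 and -0.029 m and z of cell_b_flat in the frame of bed between 0.012 and 0.022 m and y of cell_b_stud in the frame of bed between -0.041 and -0.029 m and z of cell_b_stud in the frame of bed between 0.012 and 0.022 m)) or ((x of cell_a_flat in the frame of bed between -0.06 and -0.048 m and x of cell_a_stud in the frame of bed between 0.008 and 0.024 m and y of cell_a_flat in the frame of bed between -0.041 and -0.029 m and z of cell_a_flat in the frame of bed between 0.012 and 0.022 m and y of cell_a_stud in the frame of bed between -0.041 and -0.029 m and z of cell_a_stud in the frame of bed between 0.012 and 0.022 m) and (x of cell_b_flat in the frame of bed between -0.06 and -0.048 m and x of cell_b_stud in the frame of bed between 0.008 and 0.024 m and y of cell_b_flat in the frame of bed between 0.029 and 0.041 m and z of cell_b_flat in the frame of bed between 0.012 and 0.022 m and y of cell_b_stud in the frame of bed between 0.029 and 0.041 m and z of cell_b_stud in the frame of bed between 0.012 and 0.022 m))) and linear speed of each of cell_a, cell_b below 0.02 m/s and contact force between the fingers and cell_a below 0.1 N and contact force between the fingers and cell_b below 0.1 N and value of joint keeper below 1 rad), for 0.2 s.
At the end, for the whole second after the job is handed in: Each bay holds one cell, lying flat on the bed (both end centres 12 to 22 mm above it) within 6 mm of the bay's centre line, stud up the slope, flat end within 7 mm of the ledge; cells at rest and let go of; keeper bar swung across to beyond 1.48 rad (stop at 1.571) and at rest ((((x of cell_a_flat in the frame of bed between -0.06 and -0.048 m and x of cell_a_stud in the frame of bed between 0.008 and 0.024 m and y of cell_a_flat in the frame of bed between 0.029 and 0.041 m and z of cell_a_flat in the frame of bed between 0.012 and 0.022 m and y of cell_a_stud in the frame of bed between 0.029 and 0.041 m and z of cell_a_stud in the frame of bed between 0.012 and 0.022 m) and (x of cell_b_flat in the frame of bed between -0.06 and -0.048 m and x of cell_b_stud in the frame of bed between 0.008 and 0.024 m and y of cell_b_flat in the frame of bed between -0.041 and -0.029 m and z of cell_b_flat in the frame of bed between 0.012 and 0.022 m and y of cell_b_stud in the frame of bed between -0.041 and -0.029 m and z of cell_b_stud in the frame of bed between 0.012 and 0.022 m)) or ((x of cell_a_flat in the frame of bed between -0.06 and -0.048 m and x of cell_a_stud in the frame of bed between 0.008 and 0.024 m and y of cell_a_flat in the frame of bed between -0.041 and -0.029 m and z of cell_a_flat in the frame of bed between 0.012 and 0.022 m and y of cell_a_stud in the frame of bed between -0.041 and -0.029 m and z of cell_a_stud in the frame of bed between 0.012 and 0.022 m) and (x of cell_b_flat in the frame of bed between -0.06 and -0.048 m and x of cell_b_stud in the frame of bed between 0.008 and 0.024 m and y of cell_b_flat in the frame of bed between 0.029 and 0.041 m and z of cell_b_flat in the frame of bed between 0.012 and 0.022 m and y of cell_b_stud in the frame of bed between 0.029 and 0.041 m and z of cell_b_stud in the frame of bed between 0.012 and 0.022 m))) and linear speed of each of cell_a, cell_b below 0.02 m/s and contact force between the fingers and cell_a below 0.1 N and contact force between the fingers and cell_b below 0.1 N and value of joint keeper above 1.48 rad and velocity of joint keeper between -0.05 and 0.05 rad/s); the robot touches nothing.
It fails at once if cell_a is dropped or thrown (faster than 0.35 m/s while not held by the fingers) (linear speed of cell_a above 0.35 m/s and contact force between the fingers and cell_a below 0.05 N).
It fails at once if cell_b is dropped or thrown (faster than 0.35 m/s while not held by the fingers) (linear speed of cell_b above 0.35 m/s and contact force between the fingers and cell_b below 0.05 N).
It fails at once if the tape roll is moved more than 30 mm (distance of tape_roll from where it was at the start of the episode above 0.03 m).
It fails at once if the screwdriver is moved more than 30 mm (distance of screwdriver from where it was at the start of the episode above 0.03 m).
It fails at once if the jar is moved more than 30 mm (distance of screw_jar from where it was at the start of the episode above 0.03 m).
It also fails if it takes over 72 s, if anything falls off the work surface, if the arm or the gripper's body presses on something with over 40 N, if the wrist force passes 120 N, or if a joint passes its speed limit or range.

## Working session

There is one attempt and no reset: what is moved stays moved. The work goes in short steps, Python scripts to look and compute and a tool call to move; the robot and the scene stay as the last step left them, time stands still between calls to the robot, and variables do not carry over. Pictures are saved under pics/ and viewed, at most 10 in all, crops included, and the job is handed in when it is done.

Besides the shell and the picture viewer there is one more tool, called after "Request:" as a command line: name --pt "numbers of a row" for each row, then --argument value for the rest. carry_out: Moves the arm, as the interface text tells. Its arguments: {"type":"object","properties":{"claw":{"type":"array"},"slide":{"type":"array"},"roll":{"type":"array"},"newtons":{"type":"number"}},"required":["claw","slide","roll"]}

```bash
mkdir -p pics; ls; python3 - <<'E'
from cell import *
import cv2,numpy as np
np.set_printoptions(precision=4,suppress=True)
for n in("top","side"):
    p,d=get_image(n); cv2.imwrite(f"pics/{n}0.png",p[:,:,::-1]); np.savez(f"{n}0.npz",p=p,d=d)
    c=get_calibration(n); print(n,{k:np.array(v) for k,v in c.items()})
print(read_state())
E
```

```text
pics
top {'camera_matrix': array([[441.4178,   0.    , 317.577 ],
       [  0.    , 441.4178, 243.5762],
       [  0.    ,   0.    ,   1.    ]]), 'D': array([-0.0326,  0.    ,  0.    ,  0.    ,  0.    ]), 'view': array([[ 0.0179, -0.9998,  0.0056, -0.0232],
       [-0.995 , -0.0183, -0.0978,  0.536 ],
       [ 0.0979, -0.0038, -0.9952,  0.9916],
       [ 0.    ,  0.    ,  0.    ,  1.    ]])}
side {'camera_matrix': array([[615.7456,   0.    , 324.0466],
       [  0.    , 615.7456, 242.1402],
       [  0.    ,   0.    ,   1.    ]]), 'D': array([-0.1517,  0.    ,  0.    ,  0.    ,  0.    ]), 'view': array([[ 0.8856, -0.4643,  0.0101, -0.4495],
       [-0.3013, -0.591 , -0.7483,  0.2644],
       [ 0.3534,  0.6597, -0.6633,  1.386 ],
       [ 0.    ,  0.    ,  0.    ,  1.    ]])}
{'time': 0.1, 'joint_pos': array([-1.2385,  0.6158, -0.0126,  1.4247,  0.0081,  1.1034, -0.0404]), 'qd': array([ 0.0005, -0.0038,  0.0005, -0.0036, -0.002 ,  0.    ,  0.0017]), 'joint_efforts': array([  0.0012, -46.0044,   0.2101, -16.6245,  -0.0611,   0.0169,
         0.0001]), 'eef_pos': array([0.228 , 0.608 , 0.2346]), 'tcp_rot': array([-0.0002,  0.1784,  0.984 , -0.0011]), 'ft_force': array([-0.2838, -0.1182, -1.0536]), 'torque': array([-0.0112,  0.017 , -0.0268]), 'grip_force': 0.0, 'opening': 1.0016067097109316}
```

View pics/top0.png

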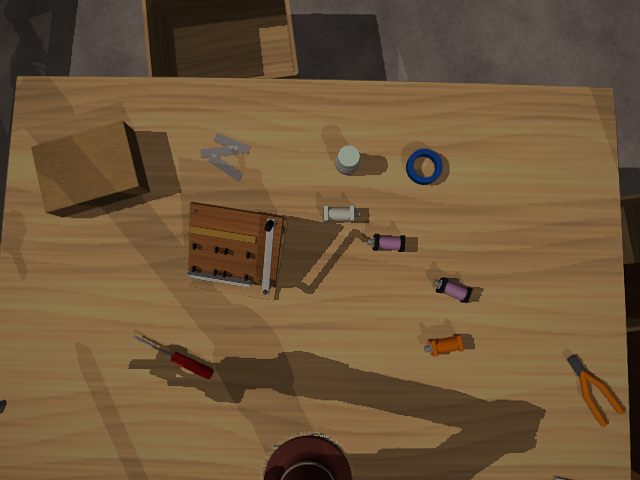

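View pics/side0.png

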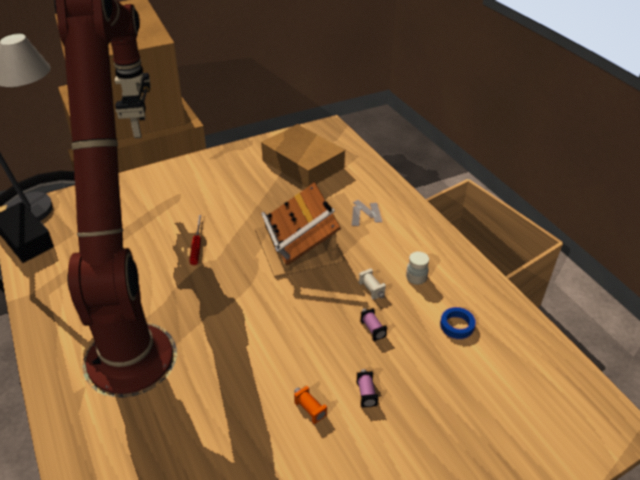

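The top view shows two lilac cells, at (389,243) and (454,289), both with studs to the left. The look-alikes are white (340,214) and orange (445,346). The rack is at about (235,247), with the keeper peg at (269,226), the tape at (424,167), the jar at (348,159) and the screwdriver at (175,355).

I choose the two lilac ones and check them in a close crop.

```bash
cat > h.py <<'E'
import cv2,numpy as np
from cell import *
np.set_printoptions(precision=4,suppress=True)
class Cam:
    def __init__(s,n):
        c=get_calibration(n); s.K=np.array(c["camera_matrix"]);s.D=np.array(c["D"]);V=np.array(c["view"]);s.R=V[:3,:3];s.t=V[:3,3];s.c=-s.R.T@s.t
    def ray(s,uv):
        n=cv2.undistortPoints(np.array(uv,float).reshape(-1,1,2),s.K,s.D)[:,0]
        return np.c_[n,np.ones(len(n))]          # cam coords, unit depth
    def depth(s,uv,d): return (s.ray(uv)*np.array(d).reshape(-1,1)-s.t)@s.R
    def plane(s,uv,p0,n):
        r=s.ray(uv)@s.R; return s.c+r*(((p0-s.c)@n)/(r@n))[:,None]
    def z(s,uv,h): return s.plane(uv,np.array([0,0,h]),np.array([0,0,1.]))
    def pix(s,P): return cv2.projectPoints(np.array(P,float).reshape(-1,3),cv2.Rodrigues(s.R)[0],s.t,s.K,s.D)[0][:,0]
E
python3 - <<'E'
from h import *
f=np.load("top0.npz");p,d=f["p"],f["d"];T=Cam("top")
a=cv2.resize(p[195:315,180:300],None,fx=4.5,fy=4.5,interpolation=cv2.INTER_CUBIC)
b=cv2.resize(p[195:365,320:490],None,fx=3,fy=3,interpolation=cv2.INTER_CUBIC)
cv2.imwrite("pics/rack.png",a[:,:,::-1]);cv2.imwrite("pics/cells.png",b[:,:,::-1])
hsv=cv2.cvtColor(p,cv2.COLOR_RGB2HSV)
m=cv2.inRange(hsv,(130,50,60),(165,255,255))
n,l,st,ce=cv2.connectedComponentsWithStats(m)
for i in range(1,n):
    if st[i,4]>60:
        c=cv2.findContours((l==i).astype(np.uint8),0,2)[0][0]
        print(ce[i],st[i],cv2.minAreaRect(c),T.z([ce[i]],.03), T.depth([ce[i]],[d[int(ce[i][1]),int(ce[i][0])]]))
# bed plane
yy,xx=np.mgrid[215:262,196:255];P=T.depth(np.c_[xx.ravel(),yy.ravel()],d[yy,xx].ravel())
ok=np.ones(len(P),bool)
for _ in range(8):
    A=np.c_[P[ok,:2],np.ones(ok.sum())];k=np.linalg.lstsq(A,P[ok,2],rcond=None)[0]
    r=P[:,2]-np.c_[P[:,:2],np.ones(len(P))]@k;ok=abs(r)<max(.002,1.5*r[ok].std())
print("plane",k,"slope",np.degrees(np.arctan(np.hypot(*k[:2]))),"heading",np.degrees(np.arctan2(k[1],k[0])),ok.mean(),r[ok].std())
E
```

```text
[389.5752 242.6015] [379 236  22  14 266] ((389.4593811035156, 242.56851196289062), (21.374114990234375, 12.468234062194824), 4.085616588592529) [[ 0.5413 -0.1791  0.03  ]] [[ 0.5409 -0.1785  0.0337]]
[455.2538 290.6667] [444 282  23  18 264] ((455.2500305175781, 290.7500305175781), (22.322097778320312, 12.21150016784668), 23.198591232299805) [[ 0.4336 -0.33    0.03  ]] [[ 0.4336 -0.3296  0.0312]]
plane [ 0.5692 -0.0814 -0.1975] slope 29.898714861923985 heading -8.134742135443167 0.6588532275513884 0.001043249588518245
```

View pics/rack.png

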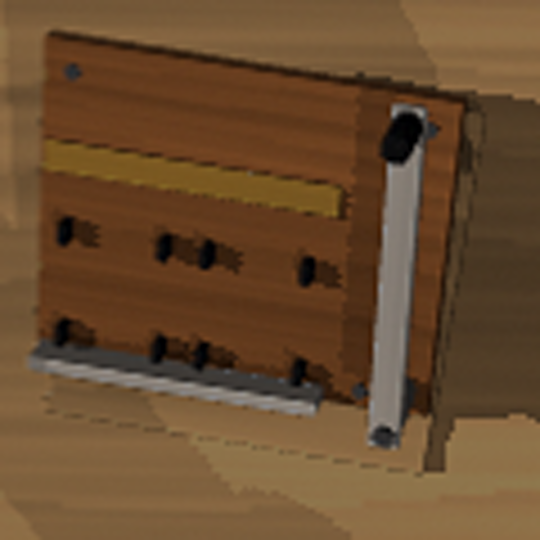

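View pics/cells.png

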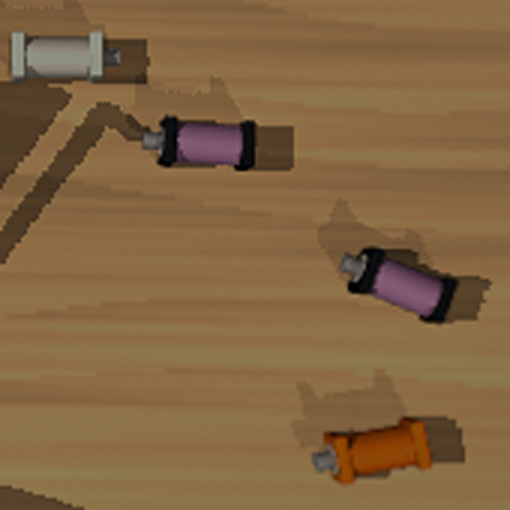

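The crops confirm both lilac cells: cell 1 is at (389,243) with its stud left and cell 2 at (455,291) with its stud up-left. In the rack crop, the brass strip, eight black stubs, ledge and keeper with its peg (about (269,225) in the full picture) are clear. Next I measure the rack pose.

```bash
cat >> h.py <<'E'
def bedR(th):
    c,s=np.cos(th),np.sin(th);a=np.radians(30)
    x=np.array([c*np.cos(a),s*np.cos(a),np.sin(a)]);y=np.array([-s,c,0]);return np.c_[x,y,np.cross(x,y)]
E
python3 - <<'E'
from h import *
f=np.load("top0.npz");p,d=f["p"],f["d"];T=Cam("top")
hsv=cv2.cvtColor(p,cv2.COLOR_RGB2HSV);roi=np.zeros(p.shape[:2],np.uint8);roi[200:300,183:285]=255
br=cv2.inRange(hsv,(20,150,70),(32,255,255))&roi
v=hsv[...,2];dark=((v<38)&(roi>0)).astype(np.uint8)
def blobs(m,a):
    n,l,st,ce=cv2.connectedComponentsWithStats(m);return [(ce[i],st[i],l==i) for i in range(1,n) if st[i,4]>=a]
for nm,m in(("brass",br),("dark",dark)):
    for c,s,_ in blobs(m,4): print(nm,c,s)
ys,xs=np.nonzero(br)
for th in np.radians([-8,-9,-10,-11]):
    R=bedR(th);O=np.array([.5,.2,.075])
    # plane offset from fit: pick O on fitted bed plane with z=.075
    n=R[:,2];k=np.array([0.5692,-0.0814,-0.1975]);O[0]=(.075-k[2]-k[1]*.2)/k[0]
    P=(T.plane(np.c_[xs,ys],O+.003*n,n)-O)@R
    print(np.degrees(th),O,cv2.minAreaRect((P[:,:2]*1000).astype(np.float32)))
E
```

```text
dark [268.8429 225.1286] [265 220   9  11  70]
dark [194.0556 245.8333] [193 243   3   7  18]
dark [216.3158 249.4211] [215 247   4   6  19]
dark [225.5714 251.0952] [224 248   4   7  21]
dark [247.9474 254.6842] [247 252   3   7  19]
dark [193.6667 268.4762] [192 266   5   6  21]
dark [215.0588 272.2353] [214 269   4   7  17]
dark [225.8519 274.2222] [223 271   9   7  27]
dark [219.8 273.6] [219 273   3   2   5]
dark [246.25 277.55] [244 275   7   6  20]
dark [270.4167 282.    ] [270 279   2   7  12]
dark [265.25 290.25] [264 290   3   2   4]
-8.0 [0.5073 0.2    0.075 ] ((46.60958480834961, -2.9476547241210938), (139.97463989257812, 13.232892990112305), 89.53166961669922)
-9.0 [0.5073 0.2    0.075 ] ((46.65843963623047, -2.2015762329101562), (13.23135757446289, 140.27737426757812), 0.6372966170310974)
-10.0 [0.5073 0.2    0.075 ] ((46.69158935546875, -1.4532089233398438), (13.228850364685059, 140.5955810546875), 1.7428091764450073)
-11.0 [0.5073 0.2    0.075 ] ((46.70893096923828, -0.702850341796875), (13.225381851196289, 140.92926025390625), 2.848020315170288)
```

```bash
python3 - <<'E'
from h import *
from scipy.optimize import least_squares
T=Cam("top");S=Cam("side");f=np.load("top0.npz");p,d=f["p"],f["d"]
px=np.array([[194.06,245.83],[216.32,249.42],[225.57,251.1],[247.95,254.68],[193,268.8],[215.06,272.24],[224.6,274.2],[245.6,278]])
br=np.nonzero(cv2.inRange(cv2.cvtColor(p,cv2.COLOR_RGB2HSV),(20,150,70),(32,255,255))[200:300,183:285]);bc=np.array([br[1].mean()+183,br[0].mean()+200])
for off in(24.5,21.5):
  for zz in (7,10):
    B=np.array([[x,s*35+t*off,zz] for x in(9,-47) for s in(1,-1) for t in(1,-1)]+[[46,0,3]])/1000
    def res(q): return (T.pix(B@bedR(q[2]).T+[q[0],q[1],.075])-np.r_[px,[bc]])
    s=least_squares(lambda q:res(q).ravel(),[.5,.2,-.15]);print(off,zz,s.x,np.degrees(s.x[2]),abs(s.fun).max());print(res(s.x).T) if zz==7 else 0
q=s.x;q=least_squares(lambda q:res(q).ravel(),q).x
R=bedR(q[2]);O=np.array([q[0],q[1],.075])
# keeper: peg mask cast, peg axis mid
for h in(.064,.07,.078):
  P=(T.plane([[268.84,225.13],[265.25,291.5]],O+R[:,2]*h,R[:,2])-O)@R; print(h,P, np.arctan2(P[0,1]+.11,P[0,0]+.05))
# cells : full object via lilac + dark brackets; end points
for c in ([389.58,242.6],[455.25,290.67]): print(T.z([c],.032-.004),d[int(c[1]),int(c[0])])
print("depth check O-plane", [ ((T.depth([u],[d[u[1],u[0]]])-O)@R)[0] for u in ([220,262],[240,265],[205,260],[220,225])])
# side view projections to be checked
i=np.load("side0.npz")["p"].copy()
for b in ([-.055,0,0],[-.02,-.035,.018],[-.02,.035,.018],[.046,.072,.003],[.046,-.072,.003],[.105,-.125,0],[.105,.075,0]):
  u=S.pix(R@b+O)[0];cv2.circle(i,tuple(int(round(x)) for x in u),1,(0,255,0),-1)
for c in ([389.58,242.6],[455.25,290.67]):cv2.circle(i,tuple(int(round(x)) for x in S.pix(T.z([c],.028))[0]),1,(0,255,0),-1)
cv2.imwrite("pics/sidechk.png",cv2.resize(i[170:420,240:400],None,fx=3.2*.75,fy=2.4,interpolation=cv2.INTER_CUBIC)[:,:,::-1])
E
```

```text
24.5 7 [ 0.5067  0.1965 -0.1521] -8.71501038091011 2.0486177293743992
[[ 0.112  -0.0567  0.1848  0.0006  0.3472 -0.1463 -0.421   0.2444 -0.2609]
 [ 0.3348  0.5634  0.5229  0.7737 -0.0882  0.2298 -0.1181 -0.1538 -2.0486]]
24.5 10 [ 0.5079  0.1959 -0.1508] -8.640762477968902 2.6013303441001767
21.5 7 [ 0.5067  0.1965 -0.1519] -8.702707652656386 2.0465480888748857
[[ 1.4625 -1.4103  1.5435 -1.3576  1.6703 -1.4631  0.9099 -1.0767 -0.2628]
 [ 0.5764  0.3333  0.7585  0.5361  0.1504  0.0042  0.1144 -0.3863 -2.0465]]
21.5 10 [ 0.5078  0.1959 -0.1506] -8.6262805309788 2.599420003050284
0.064 [[ 0.1104 -0.1046  0.064 ]
 [-0.0398 -0.1125  0.064 ]] 0.0336679781262757
0.07 [[ 0.113  -0.1054  0.07  ]
 [-0.0361 -0.1133  0.07  ]] 0.02806400747838218
0.078 [[ 0.1164 -0.1065  0.078 ]
 [-0.0311 -0.1143  0.078 ]] 0.020857753270984894
[[ 0.5415 -0.1795  0.028 ]] 1.0116894
[[ 0.4336 -0.3307  0.028 ]] 1.0042069
depth check O-plane [array([-0.0247,  0.0034, -0.0013]), array([-0.0228, -0.042 ,  0.0002]), array([-0.0259,  0.0372, -0.0008]), array([ 0.0637,  0.0086, -0.0018])]
```

View pics/sidechk.png

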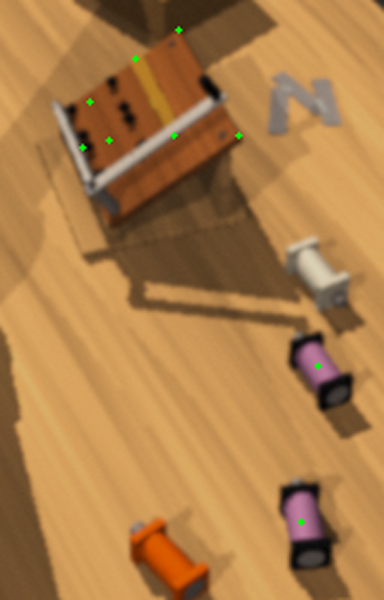

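```bash
python3 - <<'E'
from h import *
from scipy.optimize import least_squares
T=Cam("top");S=Cam("side");f=np.load("top0.npz");p,d=f["p"],f["d"]
px=np.array([[194.06,245.83],[216.32,249.42],[225.57,251.1],[247.95,254.68],[193,268.8],[215.06,272.24],[224.6,274.2],[245.6,278]])
B=np.array([[x,s*35+t*24.5,6] for x in(9,-47) for s in(1,-1) for t in(1,-1)])/1000
res=lambda q:T.pix(B@bedR(q[2]).T+[q[0],q[1],.075])-px
s=least_squares(lambda q:res(q).ravel(),[.5,.2,-.15]);q=s.x;print(q,np.degrees(q[2]),res(q).T)
R=bedR(q[2]);O=np.array([q[0],q[1],.075]);n=R[:,2]
hsv=cv2.cvtColor(p,cv2.COLOR_RGB2HSV)
roi=np.zeros(p.shape[:2],np.uint8);roi[222:246,183:262]=255
ys,xs=np.nonzero(cv2.inRange(hsv,(20,150,70),(32,255,255))&roi);P=(T.plane(np.c_[xs,ys],O+.003*n,n)-O)@R
print("brass",len(P),np.median(P,0)*1e3,cv2.minAreaRect((P[:,:2]*1000).astype(np.float32)))
print("peg",(T.plane([[268.84,225.13]],O+n*.062,n)-O)@R)
# cells: axis from silhouettes (lilac fit line + dark brackets end extents)
for c in ([389.58,242.6],[455.25,290.67]):
    m=np.zeros(p.shape[:2],np.uint8);cv2.circle(m,tuple(int(x) for x in c),24,255,-1)
    li=cv2.inRange(hsv,(130,50,60),(165,255,255))&m
    ys,xs=np.nonzero(li);Q=T.z(np.c_[xs,ys],.028)[:,:2];mu=Q.mean(0);w,v=np.linalg.eigh(np.cov((Q-mu).T));a=v[:,1];a*=np.sign(a[1])
    e=(Q-mu)@a; dk=((hsv[...,2]<36)&(m>0)).astype(np.uint8);ys,xs=np.nonzero(dk);D=T.z(np.c_[xs,ys],.03)[:,:2]-mu
    al=D@a;pe=D@np.array([-a[1],a[0]]);k=(abs(al)<.042)&(abs(al)>.02)&(abs(pe)<.022)
    for sg in(1,-1): g=k&(al*sg>0);print("  brk",sg,g.sum(),al[g].min(),al[g].max(),np.median(pe[g]))
    print("cell",mu,"heading",np.degrees(np.arctan2(a[1],a[0])),e.min(),e.max())
E
```

```text
[ 0.5068  0.197  -0.1481] -8.485002702913167 [[ 0.0401 -0.1326  0.1069 -0.0824  0.3631 -0.1335 -0.4098  0.2513]
 [ 0.1871  0.3229  0.2425  0.4    -0.2384 -0.0113 -0.3982 -0.5253]]
brass 15 [40.1783 -1.9141  3.    ] ((46.74522399902344, 0.4822998046875), (13.231496810913086, 140.11135864257812), 0.06790599972009659)
peg [[ 0.1106 -0.1055  0.062 ]]
  brk 1 76 0.025133760862668213 0.03817739041484944 0.00014631270887881763
  brk -1 69 -0.03336012813138445 -0.021898431079011467 0.0018885065797621737
cell [ 0.5415 -0.1795] heading 88.35460418892954 -0.024253084745264757 0.02470046796700975
  brk 1 87 0.025310505763038112 0.041995578545855866 4.317124332411717e-05
  brk -1 64 -0.033844151491913194 -0.02012070282635879 -0.0014988368117216898
cell [ 0.4336 -0.3307] heading 68.12188422735585 -0.025643643911932894 0.025232060192284057
```

```bash
cat > go.py <<'E'
import sys
from h import *
from scipy.spatial.transform import Rotation as Ro
O=np.array([.5068,.1970,.075]);TH=-.1481;R=bedR(TH)
def pose():
    s=read_state();w=s["tcp_rot"];M=Ro.from_quat([w[1],w[2],w[3],w[0]]).as_matrix();return s,M
def plan(pts):
    "pts: (x,y,z,heading deg) ; roll first, then slide, in tool units"
    s,M=pose();p=np.array(s["eef_pos"]);psi=np.degrees(np.arctan2(M[1,0],M[0,0]))
    print("t",round(s["time"],2),"tcp",p,"psi",round(psi,2),"tilt",np.degrees(np.arccos(-M[2,2])).round(2),"f",s["ft_force"],"op",round(s["opening"],3),"grip",round(s["grip_force"],2),"q7",round(s["joint_pos"][6],2))
    for x,y,z,h in pts:
        h=psi if h is None else h
        r=(psi-h+180)%360-180;c,q=np.cos(np.radians(h)),np.sin(np.radians(h));dx=np.array([x,y,z])-p
        u=np.array([c*dx[0]+q*dx[1],q*dx[0]-c*dx[1],-dx[2]])/.75;n=int(np.ceil(np.linalg.norm(u)/.06))
        print("->",np.array([x,y,z,h]),"roll",round(r/120,4),"slide",u,"rows",n,"each",u/max(n,1));p=np.array([x,y,z]);psi=h
if __name__=="__main__":
    v=[None if a=="-" else float(a) for a in sys.argv[1:]];plan([v[i:i+4] for i in range(0,len(v),4)])
E
python3 go.py .45 .25 .26 87 .5415 -.1795 .26 87 .5415 -.1795 .06 87 .5415 -.1795 .0225 87
python3 -c "
from go import *
print('bay L',O+R@[-.0175,.035,.018],'bay R',O+R@[-.0175,-.035,.018],'peg',O+R@[.1106,-.1055,.064])"
```

```text
t 0.1 tcp [0.228  0.608  0.2346] psi 159.44 tilt 0.13 f [-0.2838 -0.1182 -1.0536] op 1.002 grip 0.0 q7 -0.04
-> [ 0.45  0.25  0.26 87.  ] roll 0.6037 slide [-0.4612  0.3206 -0.0339] rows 10 each [-0.0461  0.0321 -0.0034]
-> [ 0.5415 -0.1795  0.26   87.    ] roll 0.0 slide [-0.5655  0.1518 -0.    ] rows 10 each [-0.0565  0.0152 -0.    ]
-> [ 0.5415 -0.1795  0.06   87.    ] roll 0.0 slide [0.     0.     0.2667] rows 5 each [0.     0.     0.0533]
-> [ 0.5415 -0.1795  0.0225 87.    ] roll 0.0 slide [0.   0.   0.05] rows 1 each [0.   0.   0.05]
bay L [0.4881 0.2352 0.0818] bay R [0.4777 0.1659 0.0818] peg [0.5543 0.0832 0.1857]
```

Request:
carry_out --claw '[1,1,1,1,1,1,1,1,1,1,1,1,1,1,1,1,1,1,1]' --pt "0 0 -0.004" --pt "0 0 -0.004" --pt "0 0 -0.004" --pt "0 0 -0.004" --pt "0 0 -0.004" --pt "0 0 -0.004" --pt "0 0 -0.004" --pt "0 0 -0.006" --pt "-0.046 0.032 0" --pt "-0.046 0.032 0" --pt "-0.046 0.032 0" --pt "-0.046 0.032 0" --pt "-0.046 0.032 0" --pt "-0.046 0.032 0" --pt "-0.046 0.032 0" --pt "-0.046 0.032 0" --pt "-0.046 0.032 0" --pt "-0.046 0.032 0" --pt "0 0 0" --roll '[0.0755,0.0755,0.0755,0.0755,0.0755,0.0755,0.0755,0.0755,0,0,0,0,0,0,0,0,0,0,0]'

```text
time: 2.48
eef_pos: [0.4514, 0.2472, 0.2612]
tcp_rot: [0.001, 0.728, 0.685, -0.0]
ft_force: [-0.3, 0.4, 0.2]
opening: 1.001
grip_force: 0.0
```

Request:
carry_out --claw '[1,1,1,1,1,1,1,1,1,1,1,1]' --pt "-0.0565 0.015 0" --pt "-0.0565 0.015 0" --pt "-0.0565 0.015 0" --pt "-0.0565 0.015 0" --pt "-0.0565 0.015 0" --pt "-0.0565 0.015 0" --pt "-0.0565 0.015 0" --pt "-0.0565 0.015 0" --pt "-0.0565 0.015 0" --pt "-0.0565 0.015 0" --pt "0 0 0" --pt "0 0 0" --roll '[0,0,0,0,0,0,0,0,0,0,0,0]'

```text
time: 3.98
eef_pos: [0.5397, -0.1758, 0.2605]
tcp_rot: [-0.001, 0.725, 0.689, 0.0]
ft_force: [0.5, -0.0, -0.4]
opening: 0.997
grip_force: 0.0
```

```bash
python3 go.py .5415 -.1795 .06 87 .5415 -.1795 .0225 87
```

```text
t 3.98 tcp [ 0.5397 -0.1758  0.2605] psi 87.07 tilt 0.13 f [ 0.4685 -0.0096 -0.4291] op 0.997 grip 0.0 q7 0.46
-> [ 0.5415 -0.1795  0.06   87.    ] roll 0.0006 slide [-0.0048  0.0027  0.2674] rows 5 each [-0.001   0.0005  0.0535]
-> [ 0.5415 -0.1795  0.0225 87.    ] roll 0.0 slide [0.   0.   0.05] rows 1 each [0.   0.   0.05]
```

Request:
carry_out --claw '[1,1,1,1,1,1,1,1,1,1]' --pt "-0.0048 0.0027 0.05" --pt "0 0 0.05" --pt "0 0 0.05" --pt "0 0 0.05" --pt "0 0 0.05" --pt "0 0 0.03" --pt "0 0 0.02" --pt "0 0 0.01" --pt "0 0 0" --pt "0 0 0" --roll '[0,0,0,0,0,0,0,0,0,0]'

```text
time: 5.22
eef_pos: [0.542, -0.1816, 0.0295]
tcp_rot: [0.001, 0.726, 0.688, 0.0]
ft_force: [0.8, 0.6, 0.2]
opening: 1.001
grip_force: 0.0
```

```bash
python3 go.py .5415 -.1795 .0225 87; python3 - <<'E'
from h import *
for n in("top","side"):
    p,d=get_image(n)
    if n=="side": cv2.imwrite("pics/g1.png",cv2.resize(p[200:440,240:480],None,fx=2.4,fy=2.4)[:,:,::-1])
    else:
        m=cv2.inRange(cv2.cvtColor(p,cv2.COLOR_RGB2HSV),(130,50,60),(165,255,255));nn,l,s,c=cv2.connectedComponentsWithStats(m);print(s[1:,4],c[1:])
E
```

```text
t 5.22 tcp [ 0.542  -0.1816  0.0295] psi 86.97 tilt 0.1 f [0.7998 0.5654 0.1789] op 1.001 grip 0.0 q7 0.61
-> [ 0.5415 -0.1795  0.0225 87.    ] roll -0.0003 slide [ 0.0028 -0.0008  0.0094] rows 1 each [ 0.0028 -0.0008  0.0094]
[  1   1   1  32 264] [[440.     157.    ]
 [442.     168.    ]
 [425.     177.    ]
 [380.5625 240.9688]
 [455.3712 290.8939]]
```

View pics/g1.png

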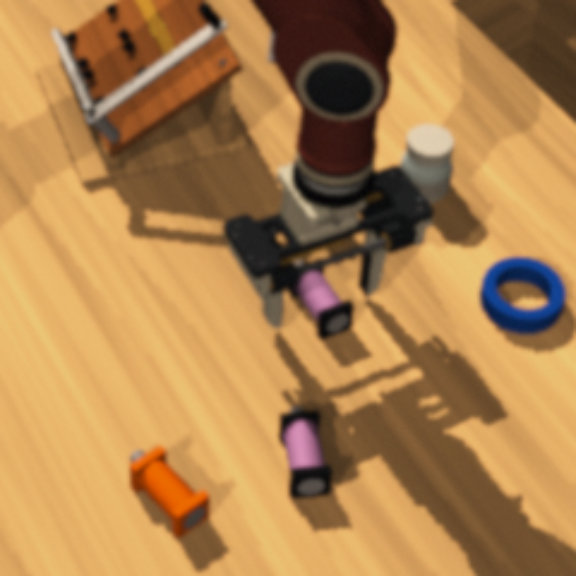

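The side view shows the open fingers straddling cell 1 at its bare middle (crop pixel (320,295)). The jar at (427,160) and the tape are clear.

Request:
carry_out --claw '[1,1,-1,-1,-1,-1,-1,-1,-1,-1]' --pt "0.002 0 0.0087" --pt "0 0 0" --pt "0 0 0" --pt "0 0 0" --pt "0 0 0" --pt "0 0 0" --pt "0 0 0" --pt "0 0 0" --pt "0 0 0" --pt "0 0 0" --roll '[0,0,0,0,0,0,0,0,0,0]' --newtons 20

```text
time: 6.58
eef_pos: [0.5417, -0.1801, 0.0222]
tcp_rot: [0.0, 0.726, 0.688, 0.0]
ft_force: [0.4, -0.6, -0.3]
opening: 0.339
grip_force: 20.0
```

```bash
python3 go.py .5415 -.1795 .26 87 .45 .25 .26 -8.49
```

```text
t 6.58 tcp [ 0.5417 -0.1801  0.0222] psi 86.97 tilt 0.04 f [ 0.4397 -0.6464 -0.3087] op 0.339 grip 20.0 q7 0.61
-> [ 0.5415 -0.1795  0.26   87.    ] roll -0.0003 slide [ 0.0007 -0.0003 -0.3171] rows 6 each [ 0.0001 -0.0001 -0.0528]
-> [ 0.45  0.25  0.26 -8.49] roll 0.7958 slide [-0.2052 -0.5484 -0.    ] rows 10 each [-0.0205 -0.0548 -0.    ]
```

Request:
carry_out --claw '[-1,-1,-1,-1,-1,-1,-1,-1,-1,-1,-1,-1,-1,-1,-1,-1]' --pt "0 0 -0.02" --pt "0 0 -0.04" --pt "0 0 -0.05" --pt "0 0 -0.05" --pt "0 0 -0.05" --pt "0 0 -0.05" --pt "0 0 -0.05" --pt "0 0 -0.007" --pt "0 0 0" --pt "0 0 0" --pt "0 0 0" --pt "0 0 0" --pt "0 0 0" --pt "0 0 0" --pt "0 0 0" --pt "0 0 0" --roll '[0,0,0,0,0,0,0,0,0.08,0.08,0.08,0.08,0.08,0,0,0]'

```text
time: 8.57
eef_pos: [0.5412, -0.1799, 0.2597]
tcp_rot: [-0.0, 0.943, 0.334, -0.0]
ft_force: [0.3, 0.6, -2.2]
opening: 0.337
grip_force: 20.0
```

```bash
python3 go.py .45 .25 .26 - .488 .235 .20 -8.49; python3 -c "
from cell import *
print(read_state()['joint_pos'].round(2))"
```

```text
t 8.57 tcp [ 0.5412 -0.1799  0.2597] psi 39.03 tilt 0.04 f [ 0.2568  0.5701 -2.1527] op 0.337 grip 20.0 q7 -0.24
-> [ 0.45    0.25    0.26   39.0296] roll 0.0 slide [ 0.2665 -0.5218 -0.0004] rows 10 each [ 0.0267 -0.0522 -0.    ]
-> [ 0.488  0.235  0.2   -8.49 ] roll 0.396 slide [0.0531 0.0123 0.08  ] rows 2 each [0.0265 0.0062 0.04  ]
[-0.15  0.54  0.69  1.64 -0.38  1.1  -0.24]
```

Request:
carry_out --claw '[-1,-1,-1,-1,-1,-1,-1,-1,-1,-1,-1,-1,-1,-1,-1,-1,-1,-1,-1]' --pt "0.0267 -0.052 0" --pt "0.0267 -0.052 0" --pt "0.0267 -0.052 0" --pt "0.0267 -0.052 0" --pt "0.0267 -0.052 0" --pt "0.0267 -0.052 0" --pt "0.0267 -0.052 0" --pt "0.0267 -0.052 0" --pt "0.0267 -0.052 0" --pt "0.0267 -0.052 0" --pt "0 0 0" --pt "0 0 0" --pt "0 0 0" --pt "0 0 0" --pt "0 0 0" --pt "0 0 0" --pt "0 0 0" --pt "0 0 0" --pt "0 0 0" --roll '[0,0,0,0,0,0,0,0,0,0,0.08,0.08,0.08,0.08,0.076,0,0,0,0]'

```text
time: 10.95
eef_pos: [0.4519, 0.2492, 0.26]
tcp_rot: [-0.0, 0.997, -0.074, -0.0]
ft_force: [-0.4, 0.0, -1.5]
opening: 0.339
grip_force: 20.0
```

```bash
cat > place.py <<'E'
# TCP targets for a bay: cell axis is DZ below TCP; deltas along pivoting about the uphill corner
from go import *
def tgt(yb,delta,lift,DZ=.0045,xf=-.0175):
    d=np.radians(delta);cx=xf+.035;r=np.array([-.035,.018]);x=cx+r[0]*np.cos(d)+r[1]*np.sin(d);z=-r[0]*np.sin(d)+r[1]*np.cos(d)
    return O+R@[x,yb,z]+[0,0,DZ+lift]
if __name__=="__main__":
    yb=float(sys.argv[1])
    plan([(*tgt(yb,30,.08),-8.49),(*tgt(yb,30,.01),-8.49)]+[(*tgt(yb,a,0),-8.49) for a in(30,24,18,12,6,0)])
E
python3 place.py .035; python3 -c "
from cell import *
print(read_state()['joint_pos'].round(2))"
```

```text
t 10.95 tcp [0.4519 0.2492 0.26  ] psi -8.52 tilt 0.02 f [-0.4375  0.0453 -1.5305] op 0.339 grip 20.0 q7 -1.76
-> [ 0.4923  0.2345  0.1862 -8.49  ] roll -0.0002 slide [0.0562 0.0113 0.0983] rows 2 each [0.0281 0.0057 0.0492]
-> [ 0.4923  0.2345  0.1162 -8.49  ] roll 0.0 slide [ 0.     -0.      0.0933] rows 2 each [ 0.     -0.      0.0467]
-> [ 0.4923  0.2345  0.1062 -8.49  ] roll 0.0 slide [ 0.     -0.      0.0133] rows 1 each [ 0.     -0.      0.0133]
-> [ 0.4907  0.2348  0.1025 -8.49  ] roll 0.0 slide [-0.0023  0.      0.005 ] rows 1 each [-0.0023  0.      0.005 ]
-> [ 0.4894  0.235   0.0986 -8.49  ] roll 0.0 slide [-0.0017  0.      0.0052] rows 1 each [-0.0017  0.      0.0052]
-> [ 0.4885  0.2351  0.0946 -8.49  ] roll 0.0 slide [-0.0012  0.      0.0054] rows 1 each [-0.0012  0.      0.0054]
-> [ 0.4881  0.2352  0.0905 -8.49  ] roll 0.0 slide [-0.0006  0.      0.0055] rows 1 each [-0.0006  0.      0.0055]
-> [ 0.4881  0.2352  0.0863 -8.49  ] roll 0.0 slide [-0.      0.      0.0055] rows 1 each [-0.      0.      0.0055]
[-1.15  0.52  0.95  1.79 -0.47  1.08 -1.76]
```

Request:
carry_out --claw '[-1,-1,-1,-1,-1,-1,-1]' --pt "0.028 0.0057 0.049" --pt "0.028 0.0057 0.049" --pt "0 0 0" --pt "0 0 0.04" --pt "0 0 0.04" --pt "0 0 0.013" --pt "0 0 0" --roll '[0,0,0,0,0,0,0]' --newtons 20

```text
time: 11.82
eef_pos: [0.4923, 0.2349, 0.1173]
tcp_rot: [-0.0, 0.997, -0.074, 0.0]
ft_force: [0.4, -1.3, -0.1]
opening: 0.34
grip_force: 20.0
```

```bash
python3 place.py .035|head -3;python3 - <<'E'
from h import *
p,d=get_image("side");cv2.imwrite("pics/p1.png",cv2.resize(p[140:300,220:400],None,fx=3.2,fy=3.2,interpolation=cv2.INTER_CUBIC)[:,:,::-1])
E
```

```text
t 11.82 tcp [0.4923 0.2349 0.1173] psi -8.52 tilt 0.04 f [ 0.4466 -1.3128 -0.1492] op 0.34 grip 20.0 q7 -1.54
-> [ 0.4923  0.2345  0.1862 -8.49  ] roll -0.0002 slide [ 0.0001  0.0005 -0.0919] rows 2 each [ 0.0001  0.0003 -0.0459]
-> [ 0.4923  0.2345  0.1162 -8.49  ] roll 0.0 slide [ 0.     -0.      0.0933] rows 2 each [ 0.     -0.      0.0467]
```

View pics/p1.png

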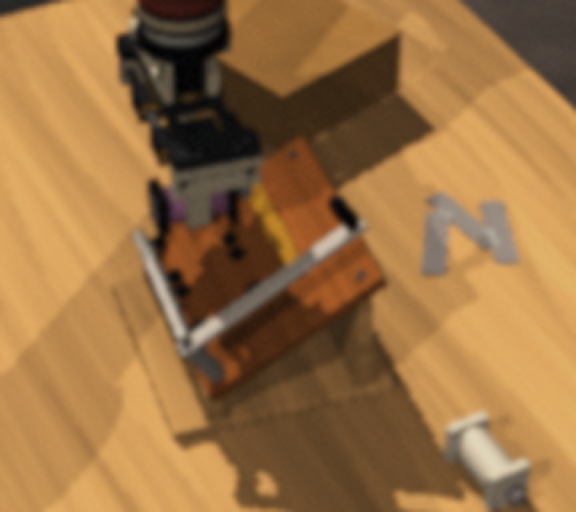

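The crop shows cell 1 held level over the left bay (crop pixel (190,205)), with the flat end inside the ledge. Now I lower it to contact and tip it gently.

Request:
carry_out --claw '[-1,-1,-1,-1,-1,-1,-1,-1,-1,-1]' --pt "0 0.0005 0" --pt "0 0 0.004" --pt "0 0 0.004" --pt "0 0 0.004" --pt "0 0 0.0025" --pt "-0.0012 0 0.0025" --pt "-0.0011 0 0.0025" --pt "-0.0009 0 0.0026" --pt "-0.0008 0 0.0026" --pt "0 0 0" --roll '[0,0,0,0,0,0,0,0,0,0]' --newtons 8

```text
time: 13.12
eef_pos: [0.4892, 0.2346, 0.098]
tcp_rot: [0.0, 0.997, -0.075, 0.0]
ft_force: [-0.1, 0.0, -0.7]
opening: 0.341
grip_force: 8.0
```

```bash
python3 place.py .035;python3 - <<'E'
from h import *
p,d=get_image("side");cv2.imwrite("pics/p2.png",cv2.resize(p[140:300,220:400],None,fx=3.2,fy=3.2,interpolation=cv2.INTER_CUBIC)[:,:,::-1])
E
```

```text
t 13.12 tcp [0.4892 0.2346 0.098 ] psi -8.55 tilt 0.01 f [-0.1194  0.0291 -0.6714] op 0.341 grip 8.0 q7 -1.52
-> [ 0.4923  0.2345  0.1862 -8.49  ] roll -0.0005 slide [ 0.0041 -0.0006 -0.1177] rows 2 each [ 0.0021 -0.0003 -0.0588]
-> [ 0.4923  0.2345  0.1162 -8.49  ] roll 0.0 slide [ 0.     -0.      0.0933] rows 2 each [ 0.     -0.      0.0467]
-> [ 0.4923  0.2345  0.1062 -8.49  ] roll 0.0 slide [ 0.     -0.      0.0133] rows 1 each [ 0.     -0.      0.0133]
-> [ 0.4907  0.2348  0.1025 -8.49  ] roll 0.0 slide [-0.0023  0.      0.005 ] rows 1 each [-0.0023  0.      0.005 ]
-> [ 0.4894  0.235   0.0986 -8.49  ] roll 0.0 slide [-0.0017  0.      0.0052] rows 1 each [-0.0017  0.      0.0052]
-> [ 0.4885  0.2351  0.0946 -8.49  ] roll 0.0 slide [-0.0012  0.      0.0054] rows 1 each [-0.0012  0.      0.0054]
-> [ 0.4881  0.2352  0.0905 -8.49  ] roll 0.0 slide [-0.0006  0.      0.0055] rows 1 each [-0.0006  0.      0.0055]
-> [ 0.4881  0.2352  0.0863 -8.49  ] roll 0.0 slide [-0.      0.      0.0055] rows 1 each [-0.      0.      0.0055]
```

View pics/p2.png

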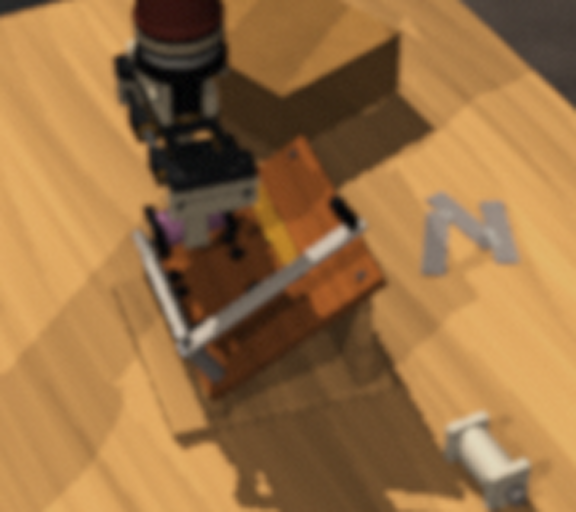

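The cell is tipping, and force is under 1 N. I finish the pivot.

Request:
carry_out --claw '[-1,-1,-1,-1,-1,-1,-1,-1,-1,-1]' --pt "-0.0006 0 0.0026" --pt "-0.0004 0 0.0026" --pt "-0.0002 0 0.0026" --pt "-0.0002 0 0.0026" --pt "0 0 0.0026" --pt "0 0 0.0026" --pt "0 0 0.001" --pt "0 0 0.001" --pt "0 0 0" --pt "0 0 0" --roll '[0,0,0,0,0,0,0,0,0,0]'

```text
time: 14.42
eef_pos: [0.4882, 0.2347, 0.0856]
tcp_rot: [-0.0, 0.997, -0.075, 0.0]
ft_force: [-1.6, 1.0, 5.2]
opening: 0.342
grip_force: 8.0
```

```bash
python3 place.py .035|sed -n '1p;$p';python3 - <<'E'
from h import *
p,d=get_image("side");cv2.imwrite("pics/p3.png",cv2.resize(p[140:300,220:400],None,fx=3.2,fy=3.2,interpolation=cv2.INTER_CUBIC)[:,:,::-1])
E
```

```text
t 14.43 tcp [0.4882 0.2347 0.0856] psi -8.56 tilt 0.03 f [-1.6034  0.9624  5.2162] op 0.342 grip 8.0 q7 -1.5
-> [ 0.4881  0.2352  0.0863 -8.49  ] roll 0.0 slide [-0.      0.      0.0055] rows 1 each [-0.      0.      0.0055]
```

View pics/p3.png

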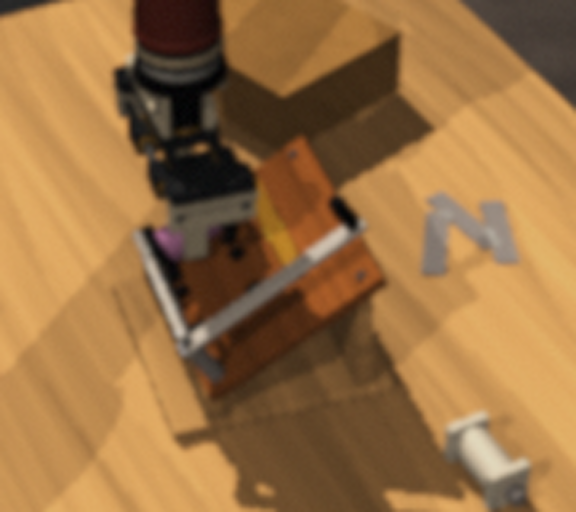

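Fully seated (5 N push-back). I release with a small opening, lift, and check.

Request:
carry_out --claw '[-0.25,-0.15,-0.05,-0.05,-0.05,-0.05,-0.05,-0.05,-0.05,-0.05,-0.05]' --pt "0 0 0" --pt "0 0 0" --pt "0 0 0" --pt "0 0 0" --pt "0 0 -0.01" --pt "0 0 -0.03" --pt "0 0 -0.05" --pt "0 0 -0.05" --pt "0 0 -0.05" --pt "0 0 -0.04" --pt "0 0 0" --roll '[0,0,0,0,0,0,0,0,0,0,0]' --newtons 5

```text
time: 15.85
eef_pos: [0.4895, 0.2346, 0.2599]
tcp_rot: [-0.001, 0.997, -0.075, 0.002]
ft_force: [0.2, -0.1, -0.8]
opening: 0.474
grip_force: 0.0
```

Request:
carry_out --claw '[1,1,1,1,1,1,1,1,1,1,1,1,1,1,1,1,1,1,1]' --pt "0 0 0" --pt "0 0 0" --pt "0 0 0" --pt "0 0 0" --pt "0 0 0" --pt "0 0 0" --pt "0 0 0" --pt "0 0 0" --pt "-0.018 0.054 0" --pt "-0.018 0.054 0" --pt "-0.018 0.054 0" --pt "-0.018 0.054 0" --pt "-0.018 0.054 0" --pt "-0.018 0.054 0" --pt "-0.018 0.054 0" --pt "-0.018 0.054 0" --pt "-0.018 0.054 0" --pt "-0.018 0.054 0" --pt "0 0 0" --roll '[-0.08,-0.08,-0.08,-0.08,-0.08,-0.08,-0.08,-0.08,0,0,0,0,0,0,0,0,0,0,0]'

```text
time: 18.23
eef_pos: [0.814, -0.0455, 0.2518]
tcp_rot: [-0.001, 0.829, 0.559, -0.003]
ft_force: [0.4, -0.6, 1.1]
opening: 1.001
grip_force: 0.0
```

My second move's numbers were off, and the arm ended at (0.81,-0.05), high up and clear of everything. I replan from here and check the placed cell.

```bash
python3 go.py .60 -.24 .25 68.3 .4336 -.3307 .25 68.3 .4336 -.3307 .0225 68.3; cat > chk.py <<'E'
from go import *
T=Cam("top");p,d=get_image("top");n=R[:,2]
hsv=cv2.cvtColor(p,cv2.COLOR_RGB2HSV);m=cv2.inRange(hsv,(130,50,50),(165,255,255));k,l,s,c=cv2.connectedComponentsWithStats(m)
for i in range(1,k):
    if s[i,4]>60:
        ys,xs=np.nonzero(l==i);P=T.depth(np.c_[xs,ys],d[ys,xs])
        if c[i][0]<300:
            B=(T.plane(np.c_[xs,ys],O+.030*n,n)-O)@R*1e3;D=(P-O)@R*1e3
            e=[np.median(D[(B[:,0]>a)&(B[:,0]<b)&(abs(B[:,1]-np.median(B[:,1]))<5),2]) for a,b in((-45,-30),(-10,10))]
            print("rack cell px",c[i],"bed x range",np.percentile(B[:,0],[2,98]),"centre",B.mean(0),"rect",cv2.minAreaRect(B[:,:2].astype(np.float32)),"top z low/high",e)
        else: print("bench cell px",c[i],T.z([c[i]],.028))
b=cv2.inRange(hsv,(100,120,60),(125,255,255));print("blue tape px",np.argwhere(b)[:,::-1].mean(0))
E
python3 chk.py; python3 - <<'E'
from h import *
p,d=get_image("top");cv2.imwrite("pics/r1.png",cv2.resize(p[195:315,180:300],None,fx=4.5,fy=4.5,interpolation=cv2.INTER_CUBIC)[:,:,::-1])
E
```

```text
t 18.23 tcp [ 0.814  -0.0455  0.2518] psi 67.93 tilt 0.4 f [ 0.4171 -0.562   1.0526] op 1.001 grip 0.0 q7 -0.19
-> [ 0.6  -0.24  0.25 68.3 ] roll -0.0031 slide [-0.3464 -0.1692  0.0024] rows 7 each [-0.0495 -0.0242  0.0003]
-> [ 0.4336 -0.3307  0.25   68.3   ] roll 0.0 slide [-0.1944 -0.1614 -0.    ] rows 5 each [-0.0389 -0.0323 -0.    ]
-> [ 0.4336 -0.3307  0.0225 68.3   ] roll 0.0 slide [0.     0.     0.3033] rows 6 each [0.     0.     0.0506]
rack cell px [202.9    263.2857] bed x range [-40.1      6.5225] centre [-16.2494  31.2859  30.    ] rect ((-16.90022850036621, 31.00377082824707), (49.53404998779297, 30.762094497680664), 1.805940866470337) top z low/high [np.float64(33.130000605893), np.float64(33.0049907788689)]
bench cell px [455.3579 290.4877] [[ 0.434  -0.3309  0.028 ]]
blue tape px [423.788  166.0735]
```

View pics/r1.png

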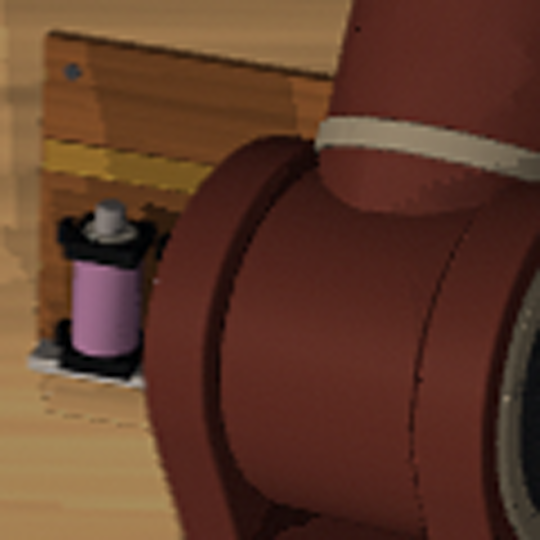

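Cell 1 lies flat in the left bay, stud up (crop pixel (110,215) stud, (105,310) body). I check its gap to the ledge more precisely by depth.

```bash
cat > gap.py <<'E'
from go import *
T=Cam("top");Ds=[]
yb=float(sys.argv[1])
for _ in range(3):
    p,d=get_image("top");ys,xs=np.mgrid[215:300,183:275];ys,xs=ys.ravel(),xs.ravel();D=(T.depth(np.c_[xs,ys],d[ys,xs])-O)@R*1e3;Ds.append(D)
D=np.median(Ds,0);u=T.pix((O+R@[-.0175,yb,.034]))[0];print("expected centre px",u)
g=(abs(D[:,1]-yb*1e3)<20)&(D[:,2]>28)&(D[:,2]<42);print("bracket x range",np.sort(D[g,0])[[0,1,2,5,-6,-3,-2,-1]],"y",np.percentile(D[g,1],[0,3,97,100]))
for c in sorted(set(xs)):
    g=(xs==c)&(abs(D[:,1]-yb*1e3)<5)&(D[:,0]<-25)
    if g.sum()>4: print(c,[(int(v),*D[i].round(0).astype(int)) for v,i in zip(ys[g],np.nonzero(g)[0])])
E
python3 gap.py .035
```

```text
expected centre px [200.5882 264.3809]
bracket x range [-50.5589 -49.874  -49.72   -48.7341  19.9133  20.1068  20.2724  21.2522] y [15.8315 17.8653 49.8577 52.3469]
199 [(267, np.int64(-26), np.int64(39), np.int64(32)), (268, np.int64(-28), np.int64(39), np.int64(32)), (269, np.int64(-30), np.int64(38), np.int64(34)), (270, np.int64(-32), np.int64(38), np.int64(33)), (271, np.int64(-35), np.int64(38), np.int64(34)), (272, np.int64(-37), np.int64(38), np.int64(34)), (273, np.int64(-40), np.int64(38), np.int64(33)), (274, np.int64(-42), np.int64(38), np.int64(33)), (275, np.int64(-44), np.int64(37), np.int64(35)), (276, np.int64(-44), np.int64(36), np.int64(38)), (277, np.int64(-49), np.int64(37), np.int64(35))]
200 [(268, np.int64(-27), np.int64(36), np.int64(33)), (269, np.int64(-30), np.int64(36), np.int64(33)), (270, np.int64(-31), np.int64(35), np.int64(35)), (271, np.int64(-34), np.int64(36), np.int64(34)), (272, np.int64(-36), np.int64(36), np.int64(34)), (273, np.int64(-39), np.int64(36), np.int64(34)), (274, np.int64(-41), np.int64(35), np.int64(35)), (275, np.int64(-42), np.i
[... 4843 characters left out ...]
t64(30), np.int64(-11))]
208 [(281, np.int64(-90), np.int64(33), np.int64(-22)), (282, np.int64(-93), np.int64(33), np.int64(-23)), (283, np.int64(-95), np.int64(33), np.int64(-21)), (284, np.int64(-95), np.int64(32), np.int64(-19)), (285, np.int64(-98), np.int64(32), np.int64(-18)), (286, np.int64(-100), np.int64(31), np.int64(-17)), (287, np.int64(-102), np.int64(31), np.int64(-16)), (288, np.int64(-104), np.int64(30), np.int64(-14)), (289, np.int64(-108), np.int64(31), np.int64(-17)), (290, np.int64(-114), np.int64(32), np.int64(-22)), (291, np.int64(-115), np.int64(31), np.int64(-20)), (292, np.int64(-117), np.int64(31), np.int64(-18)), (294, np.int64(-122), np.int64(30), np.int64(-18))]
```

Flat end sits about 5 mm off the ledge (limit 7), so I'll nudge it down later. For cell 2 I aim about 2 mm lower.

Request:
carry_out --claw '[1,1,1,1,1,1,1,1,1,1,1,1,1,1]' --pt "-0.0495 -0.0242 0" --pt "-0.0495 -0.0242 0" --pt "-0.0495 -0.0242 0" --pt "-0.0495 -0.0242 0" --pt "-0.0495 -0.0242 0" --pt "-0.0495 -0.0242 0" --pt "-0.0495 -0.0242 0" --pt "-0.038 -0.032 0" --pt "-0.038 -0.032 0" --pt "-0.038 -0.032 0" --pt "-0.038 -0.032 0" --pt "-0.038 -0.032 0" --pt "0 0 0" --pt "0 0 0" --roll '[-0.003,0,0,0,0,0,0,0,0,0,0,0,0,0]'

```text
time: 20.23
eef_pos: [0.4384, -0.3235, 0.258]
tcp_rot: [0.0, 0.825, 0.565, 0.001]
ft_force: [-0.4, 0.9, 0.4]
opening: 0.999
grip_force: 0.0
```

```bash
python3 go.py .434 -.329 .05 68.3 .434 -.329 .0225 68.3
```

```text
t 20.23 tcp [ 0.4384 -0.3235  0.258 ] psi 68.74 tilt 0.13 f [-0.3694  0.8826  0.3867] op 0.999 grip 0.0 q7 0.5
-> [ 0.434 -0.329  0.05  68.3  ] roll 0.0037 slide [-0.0089 -0.0028  0.2774] rows 5 each [-0.0018 -0.0006  0.0555]
-> [ 0.434  -0.329   0.0225 68.3   ] roll 0.0 slide [0.     0.     0.0367] rows 1 each [0.     0.     0.0367]
```

Request:
carry_out --claw '[1,1,1,1,1,1,1,1,1]' --pt "-0.0089 -0.0028 0.03" --pt "0 0 0.05" --pt "0 0 0.05" --pt "0 0 0.05" --pt "0 0 0.05" --pt "0 0 0.03" --pt "0 0 0.015" --pt "0 0 0" --pt "0 0 0" --roll '[0.003,0,0,0,0,0,0,0,0]'

```text
time: 21.35
eef_pos: [0.4338, -0.3308, 0.0521]
tcp_rot: [0.001, 0.828, 0.561, 0.0]
ft_force: [0.2, -0.3, -0.4]
opening: 0.998
grip_force: 0.0
```

```bash
python3 go.py .434 -.329 .0225 68.3
```

```text
t 21.35 tcp [ 0.4338 -0.3308  0.0521] psi 68.28 tilt 0.12 f [ 0.2056 -0.3417 -0.3566] op 0.998 grip 0.0 q7 0.67
-> [ 0.434  -0.329   0.0225 68.3   ] roll -0.0002 slide [ 0.0023 -0.0006  0.0394] rows 1 each [ 0.0023 -0.0006  0.0394]
```

Request:
carry_out --claw '[1,1,1,-1,-1,-1,-1,-1,-1,-1,-1]' --pt "0.0018 0 0.02" --pt "0 0 0.0194" --pt "0 0 0" --pt "0 0 0" --pt "0 0 0" --pt "0 0 0" --pt "0 0 0" --pt "0 0 0" --pt "0 0 0" --pt "0 0 0" --pt "0 0 0" --roll '[0,0,0,0,0,0,0,0,0,0,0]' --newtons 20

```text
time: 22.72
eef_pos: [0.4337, -0.3295, 0.0217]
tcp_rot: [0.0, 0.828, 0.561, 0.0]
ft_force: [0.4, 0.1, -0.6]
opening: 0.336
grip_force: 20.0
```

```bash
python3 go.py .434 -.329 .26 - .46 .16 .26 -8.49; python3 go.py .434 -.329 .26 - .58 -.10 .26 - .46 .16 .26 -
```

```text
t 22.73 tcp [ 0.4337 -0.3295  0.0217] psi 68.25 tilt 0.05 f [ 0.3626  0.0603 -0.6225] op 0.336 grip 20.0 q7 0.69
-> [ 0.434  -0.329   0.26   68.2485] roll 0.0 slide [ 0.0008  0.0001 -0.3177] rows 6 each [ 0.0001  0.     -0.0529]
-> [ 0.46  0.16  0.26 -8.49] roll 0.6395 slide [-0.062 -0.65  -0.   ] rows 11 each [-0.0056 -0.0591 -0.    ]
t 22.73 tcp [ 0.4337 -0.3295  0.0217] psi 68.25 tilt 0.05 f [ 0.3626  0.0603 -0.6225] op 0.336 grip 20.0 q7 0.69
-> [ 0.434  -0.329   0.26   68.2485] roll 0.0 slide [ 0.0008  0.0001 -0.3177] rows 6 each [ 0.0001  0.     -0.0529]
-> [ 0.58   -0.1     0.26   68.2485] roll 0.0 slide [ 0.3557  0.0677 -0.    ] rows 7 each [ 0.0508  0.0097 -0.    ]
-> [ 0.46    0.16    0.26   68.2485] roll 0.0 slide [ 0.2627 -0.2771 -0.    ] rows 7 each [ 0.0375 -0.0396 -0.    ]
```

Request:
carry_out --claw '[-1,-1,-1,-1,-1,-1,-1,-1,-1,-1,-1,-1,-1,-1,-1,-1,-1]' --pt "0 0 -0.02" --pt "0 0 -0.04" --pt "0 0 -0.05" --pt "0 0 -0.05" --pt "0 0 -0.05" --pt "0 0 -0.05" --pt "0 0 -0.05" --pt "0 0 -0.008" --pt "0 0 0" --pt "0 0 0" --pt "0 0 0" --pt "0 0 0" --pt "0 0 0" --pt "0 0 0" --pt "0 0 0" --pt "0 0 0" --pt "0 0 0" --roll '[0,0,0,0,0,0,0,0,0.08,0.08,0.08,0.08,0.08,0.08,0.08,0.08,0]'

```text
time: 24.85
eef_pos: [0.4327, -0.3283, 0.2588]
tcp_rot: [-0.001, 0.997, -0.074, -0.001]
ft_force: [-0.7, 0.4, -1.5]
opening: 0.34
grip_force: 20.0
```

Request:
carry_out --claw '[-1,-1,-1,-1,-1,-1,-1,-1,-1,-1,-1,-1,-1]' --pt "-0.0056 -0.059 0" --pt "-0.0056 -0.059 0" --pt "-0.0056 -0.059 0" --pt "-0.0056 -0.059 0" --pt "-0.0056 -0.059 0" --pt "-0.0056 -0.059 0" --pt "-0.0056 -0.059 0" --pt "-0.0056 -0.059 0" --pt "-0.0056 -0.059 0" --pt "-0.0056 -0.059 0" --pt "-0.0056 -0.059 0" --pt "0 0 0" --pt "0 0 0" --roll '[0,0,0,0,0,0,0,0,0,0,0,0,0]'

```text
time: 26.48
eef_pos: [0.4595, 0.1581, 0.2598]
tcp_rot: [0.001, 0.997, -0.074, -0.0]
ft_force: [0.1, 0.4, -2.3]
opening: 0.335
grip_force: 20.0
```

```bash
sed -i 's/xf=-.0175/xf=-.019/' place.py; python3 place.py -.035
```

```text
t 26.48 tcp [0.4595 0.1581 0.2598] psi -8.49 tilt 0.08 f [ 0.0894  0.4045 -2.2581] op 0.335 grip 20.0 q7 -1.54
-> [ 0.4807  0.1655  0.1855 -8.49  ] roll -0.0 slide [ 0.0265 -0.0139  0.099 ] rows 2 each [ 0.0133 -0.007   0.0495]
-> [ 0.4807  0.1655  0.1155 -8.49  ] roll 0.0 slide [ 0.     -0.      0.0933] rows 2 each [ 0.     -0.      0.0467]
-> [ 0.4807  0.1655  0.1055 -8.49  ] roll 0.0 slide [ 0.     -0.      0.0133] rows 1 each [ 0.     -0.      0.0133]
-> [ 0.4791  0.1658  0.1017 -8.49  ] roll 0.0 slide [-0.0023  0.      0.005 ] rows 1 each [-0.0023  0.      0.005 ]
-> [ 0.4778  0.1659  0.0978 -8.49  ] roll 0.0 slide [-0.0017  0.      0.0052] rows 1 each [-0.0017  0.      0.0052]
-> [ 0.4769  0.1661  0.0938 -8.49  ] roll 0.0 slide [-0.0012  0.      0.0054] rows 1 each [-0.0012  0.      0.0054]
-> [ 0.4765  0.1661  0.0897 -8.49  ] roll 0.0 slide [-0.0006  0.      0.0055] rows 1 each [-0.0006  0.      0.0055]
-> [ 0.4765  0.1661  0.0856 -8.49  ] roll 0.0 slide [-0.      0.      0.0055] rows 1 each [-0.      0.      0.0055]
```

Request:
carry_out --claw '[-1,-1,-1,-1,-1,-1,-1,-1]' --pt "0.013 -0.007 0.049" --pt "0.013 -0.007 0.049" --pt "0 0 0" --pt "0 0 0.04" --pt "0 0 0.04" --pt "0 0 0.013" --pt "0 0 0" --pt "0 0 0" --roll '[0,0,0,0,0,0,0,0]'

```text
time: 27.48
eef_pos: [0.4819, 0.1662, 0.1183]
tcp_rot: [-0.0, 0.997, -0.075, 0.001]
ft_force: [0.5, 0.8, -1.5]
opening: 0.335
grip_force: 20.0
```

```bash
python3 place.py -.035|head -3
```

```text
t 27.48 tcp [0.4819 0.1662 0.1183] psi -8.57 tilt 0.15 f [ 0.4718  0.7874 -1.4807] op 0.335 grip 20.0 q7 -1.35
-> [ 0.4807  0.1655  0.1855 -8.49  ] roll -0.0006 slide [-0.0014  0.0012 -0.0896] rows 2 each [-0.0007  0.0006 -0.0448]
-> [ 0.4807  0.1655  0.1155 -8.49  ] roll 0.0 slide [ 0.     -0.      0.0933] rows 2 each [ 0.     -0.      0.0467]
```

Request:
carry_out --claw '[-1,-1,-1,-1,-1,-1,-1,-1,-1,-1,-1]' --pt "-0.001 0.0008 0" --pt "0 0 0.004" --pt "0 0 0.004" --pt "0 0 0.004" --pt "0 0 0.004" --pt "-0.0012 0 0.0025" --pt "-0.0011 0 0.0025" --pt "-0.0009 0 0.0026" --pt "-0.0008 0 0.0026" --pt "0 0 0" --pt "0 0 0" --roll '[0,0,0,0,0,0,0,0,0,0,0]' --newtons 8

```text
time: 28.85
eef_pos: [0.4769, 0.1664, 0.0972]
tcp_rot: [0.0, 0.997, -0.075, -0.0]
ft_force: [-0.0, 0.7, -1.3]
opening: 0.341
grip_force: 8.0
```

```bash
python3 place.py -.035|sed -n '1p;6p;$p'
```

```text
t 28.85 tcp [0.4769 0.1664 0.0972] psi -8.55 tilt 0.02 f [-0.0367  0.7356 -1.3056] op 0.341 grip 8.0 q7 -1.32
-> [ 0.4778  0.1659  0.0978 -8.49  ] roll 0.0 slide [-0.0017  0.      0.0052] rows 1 each [-0.0017  0.      0.0052]
-> [ 0.4765  0.1661  0.0856 -8.49  ] roll 0.0 slide [-0.      0.      0.0055] rows 1 each [-0.      0.      0.0055]
```

Request:
carry_out --claw '[-1,-1,-1,-1,-1,-1,-1,-1,-1,-1]' --pt "-0.0004 0 0.0026" --pt "-0.0003 0 0.0026" --pt "-0.0002 0 0.0026" --pt "0 0 0.0026" --pt "0 0 0.0026" --pt "0 0 0.0026" --pt "0 0 0.001" --pt "0 0 0.001" --pt "0 0 0" --pt "0 0 0" --roll '[0,0,0,0,0,0,0,0,0,0]'

```text
time: 30.1
eef_pos: [0.4762, 0.1665, 0.0839]
tcp_rot: [0.0, 0.997, -0.075, -0.0]
ft_force: [-2.4, -0.1, 0.3]
opening: 0.344
grip_force: 8.0
```

Request:
carry_out --claw '[-1,-1,-1,-1]' --pt "0 0 0.0008" --pt "0 0 0.0008" --pt "0 0 0" --pt "0 0 0" --roll '[0,0,0,0]'

```text
time: 30.6
eef_pos: [0.4764, 0.1664, 0.0836]
tcp_rot: [-0.0, 0.997, -0.075, -0.0]
ft_force: [-4.4, -0.1, 6.2]
opening: 0.34
grip_force: 8.0
```

```bash
python3 - <<'E'
from go import *
S=Cam("side");p,d=get_image("side");hsv=cv2.cvtColor(p,cv2.COLOR_RGB2HSV)
ys,xs=np.nonzero(cv2.inRange(hsv,(130,50,50),(165,255,255)));D=(S.depth(np.c_[xs,ys],d[ys,xs])-O)@R*1e3
g=(abs(D[:,1]+35)<22)&(D[:,2]>10)&(D[:,2]<60);print(g.sum())
for a in range(-50,30,5):
    h=g&(D[:,0]>=a)&(D[:,0]<a+5)
    if h.sum()>3: print(a,h.sum(),"z max/med",np.percentile(D[h,2],[95,50]),"y",np.median(D[h,1]))
E
python3 place.py -.035|head -1
```

```text
56
-45 21 z max/med [39.2198 29.34  ] y -44.65799913411346
-40 18 z max/med [31.9601 25.8149] y -46.99928931286171
-35 16 z max/med [32.7399 24.5065] y -45.48246075423441
t 30.65 tcp [0.4763 0.1664 0.0836] psi -8.56 tilt 0.06 f [-3.6827  0.0201  6.6083] op 0.344 grip 8.0 q7 -1.29
```

Push-back is square to the bed at about 7 N, so the cell is seated. I release, lift and move aside for a check.

Request:
carry_out --claw '[-0.25,-0.15,-0.05,-0.05,-0.05,-0.05,-0.05,-0.05,-0.05,-0.05,-0.05,-0.05,-0.05,-0.05,-0.05]' --pt "0 0 0" --pt "0 0 0" --pt "0 0 0" --pt "0 0 0" --pt "0 0 -0.01" --pt "0 0 -0.03" --pt "0 0 -0.05" --pt "0 0 -0.05" --pt "0 0 -0.05" --pt "0 0 -0.04" --pt "0 0.05 0" --pt "0 0.055 0" --pt "0 0.055 0" --pt "0 0.055 0" --pt "0 0 0" --roll '[0,0,0,0,0,0,0,0,0,0,0,0,0,0,0]' --newtons 5

```text
time: 32.52
eef_pos: [0.4517, 0.0034, 0.2563]
tcp_rot: [-0.0, 0.997, -0.078, 0.001]
ft_force: [-0.8, 0.9, 0.5]
opening: 0.478
grip_force: 0.0
```

```bash
sed -i '/^for c in sorted/,$d' gap.py; python3 chk.py; python3 gap.py .035; python3 gap.py -.035; python3 go.py
```

```text
rack cell px [202.4542 262.9656] bed x range [-40.2322   6.5351] centre [-15.6605  32.2894  30.    ] rect ((-16.901771545410156, 31.052703857421875), (49.53404998779297, 30.664186477661133), 1.805940866470337) top z low/high [np.float64(33.326306261268535), np.float64(33.20485433243243)]
rack cell px [234.0324 270.1439] bed x range [-43.9697   2.7425] centre [-20.0816 -37.0678  30.    ] rect ((-21.14691162109375, -37.460811614990234), (49.405174255371094, 30.636011123657227), 0.05207154154777527) top z low/high [np.float64(33.18442750360532), np.float64(33.176344985573934)]
blue tape px [423.8258 165.9363]
expected centre px [200.5882 264.3809]
bracket x range [-50.1412 -49.9028 -49.7714 -49.436   19.8626  20.32    20.3914  20.4151] y [16.2864 17.7823 49.6613 52.5177]
expected centre px [232.6899 269.8245]
bracket x range [-53.6506 -53.1382 -52.9714 -52.3992  16.2192  16.5751  16.7304  16.9293] y [-53.413  -51.0209 -20.5576 -18.1474]
t 32.88 tcp [0.4526 0.0082 0.2551] psi -8.42 tilt 0.03 f [-0.4949  0.3409 -0.3176] op 0.475 grip 0.0 q7 -1.25
```

Both cells are flat, with flat ends at about -50 mm (left) and -53.5 mm (right). I nudge the left one about 3.5 mm down with the closed fingertips on its stud.

```bash
cat > nudge.py <<'E'
from go import *
h=np.array([np.cos(TH),np.sin(TH),0]);
t=lambda x,l:(*(O+R@[x,.035,.016]+h*.0075+[0,0,.017+l]),-8.49)
plan([t(.041,.09),t(.041,.02),t(.041,0),t(.0305,0)])
E
python3 nudge.py
```

```text
t 32.88 tcp [0.4526 0.0082 0.2551] psi -8.42 tilt 0.03 f [-0.4949  0.3409 -0.3176] op 0.475 grip 0.0 q7 -1.25
-> [ 0.5466  0.2265  0.2164 -8.49  ] roll 0.0006 slide [ 0.081  -0.3064  0.0517] rows 6 each [ 0.0135 -0.0511  0.0086]
-> [ 0.5466  0.2265  0.1464 -8.49  ] roll 0.0 slide [ 0.     -0.      0.0933] rows 2 each [ 0.     -0.      0.0467]
-> [ 0.5466  0.2265  0.1264 -8.49  ] roll 0.0 slide [ 0.     -0.      0.0267] rows 1 each [ 0.     -0.      0.0267]
-> [ 0.5376  0.2278  0.1211 -8.49  ] roll 0.0 slide [-0.0121  0.      0.007 ] rows 1 each [-0.0121  0.      0.007 ]
```

Request:
carry_out --claw '[-1,-1,-1,-1,-1,-1,-1,-1,-1,-1,-1,-1]' --pt "0.0135 -0.051 0" --pt "0.0135 -0.051 0" --pt "0.0135 -0.051 0" --pt "0.0135 -0.051 0" --pt "0.0135 -0.051 0" --pt "0.0135 -0.051 0" --pt "0 0 0.04" --pt "0 0 0.05" --pt "0 0 0.04" --pt "0 0 0.01" --pt "0 0 0" --pt "0 0 0" --roll '[0,0,0,0,0,0,0,0,0,0,0,0]' --newtons 10

```text
time: 34.38
eef_pos: [0.5476, 0.2251, 0.1517]
tcp_rot: [-0.0, 0.997, -0.074, 0.001]
ft_force: [-0.1, -0.7, -0.1]
opening: 0.005
grip_force: 0.0
```

```bash
python3 nudge.py
```

```text
t 34.38 tcp [0.5476 0.2251 0.1517] psi -8.54 tilt 0.15 f [-0.1009 -0.6903 -0.1479] op 0.005 grip 0.0 q7 -1.5
-> [ 0.5466  0.2265  0.2164 -8.49  ] roll -0.0004 slide [-0.0016 -0.0016 -0.0862] rows 2 each [-0.0008 -0.0008 -0.0431]
-> [ 0.5466  0.2265  0.1464 -8.49  ] roll 0.0 slide [ 0.     -0.      0.0933] rows 2 each [ 0.     -0.      0.0467]
-> [ 0.5466  0.2265  0.1264 -8.49  ] roll 0.0 slide [ 0.     -0.      0.0267] rows 1 each [ 0.     -0.      0.0267]
-> [ 0.5376  0.2278  0.1211 -8.49  ] roll 0.0 slide [-0.0121  0.      0.007 ] rows 1 each [-0.0121  0.      0.007 ]
```

Request:
carry_out --claw '[-1,-1,-1,-1,-1,-1,-1,-1,-1,-1]' --pt "-0.0008 -0.001 0.02" --pt "0 0 0.0135" --pt "0 0 0" --pt "-0.002 0 0.0012" --pt "-0.002 0 0.0012" --pt "-0.002 0 0.0012" --pt "-0.002 0 0.0012" --pt "-0.002 0 0.0012" --pt "-0.002 0 0.0012" --pt "0 0 0" --roll '[0,0,0,0,0,0,0,0,0,0]'

```text
time: 35.62
eef_pos: [0.5383, 0.227, 0.1204]
tcp_rot: [-0.0, 0.997, -0.075, 0.001]
ft_force: [1.5, -0.2, 2.8]
opening: 0.003
grip_force: 1.3
```

```bash
python3 nudge.py|sed -n '1p;$p'; python3 gap.py .035
```

```text
t 35.62 tcp [0.5383 0.227  0.1204] psi -8.57 tilt 0.14 f [ 1.5303 -0.1952  2.8367] op 0.003 grip 1.33 q7 -1.47
-> [ 0.5376  0.2278  0.1211 -8.49  ] roll 0.0 slide [-0.0121  0.      0.007 ] rows 1 each [-0.0121  0.      0.007 ]
expected centre px [200.5882 264.3809]
bracket x range [-54.3213 -54.129  -53.9746 -53.17    47.4601  53.5657  56.139   58.7591] y [16.2489 17.4357 48.5223 52.1413]
```

Left cell is now at about -54 mm. Next, retreat and plan the keeper push.

Request:
carry_out --claw '[-1,-1,-1,-1,-1,-1,-1,-1,-1,-1,-1,-1,-1,-1,-1,-1]' --pt "0.006 0 -0.005" --pt "0 0 -0.04" --pt "0 0 -0.05" --pt "0 0 -0.05" --pt "0 0 -0.03" --pt "0 0 0" --pt "0 0 0" --pt "0 0 0" --pt "0 0 0" --pt "0 0 0" --pt "0 0 0" --pt "0 0 0" --pt "0 0 0" --pt "0 0 0" --pt "0 0 0" --pt "0 0 0" --roll '[0,0,0,0,0,-0.08,-0.08,-0.08,-0.08,-0.08,-0.08,-0.08,-0.08,-0.08,-0.03,0]'

```text
time: 37.78
eef_pos: [0.5409, 0.2261, 0.2504]
tcp_rot: [-0.001, 0.758, 0.652, -0.001]
ft_force: [0.4, -1.2, 0.1]
opening: 0.007
grip_force: 0.0
```

```bash
cat > keep.py <<'E'
from go import *
def K(phi,d,lift=0,zt=.058):
    t=np.array([-np.sin(phi),np.cos(phi),0]);w=R@t
    q=O+R@(np.array([-.05,-.11,zt])+.16*np.array([np.cos(phi),np.sin(phi),0])-t*d)+[0,0,.017+lift]
    return np.array([*q,np.degrees(np.arctan2(w[1],w[0]))%360])
def arc(phis,ds,start=None):
    s,M=pose();p=np.array(s["eef_pos"]) if start is None else start[:3];h=np.degrees(np.arctan2(M[1,0],M[0,0])) if start is None else start[3]
    S,Rr=[],[]
    for f,d in zip(phis,ds):
        k=K(f,d);c,q=np.cos(np.radians(h)),np.sin(np.radians(h));dx=k[:3]-p
        S.append([round(float(v),4) for v in np.array([c*dx[0]+q*dx[1],q*dx[0]-c*dx[1],-dx[2]])/.75]);Rr.append(round(float((h-k[3]+180)%360-180)/120,4));p=k[:3];h=k[3]
    print("slide",S);print("roll",Rr,"end",p,h)
E
python3 chk.py; python3 - <<'E'
from keep import *
T=Cam("top");p,d=get_image("top");v=cv2.cvtColor(p,cv2.COLOR_RGB2HSV)[...,2];m=np.zeros_like(v);m[214:236,258:280]=((v<38)*255)[214:236,258:280]
k,l,s,c=cv2.connectedComponentsWithStats(m);i=1+s[1:,4].argmax();B=((T.plane([c[i]],O+R[:,2]*.062,R[:,2])-O)@R)[0];print("peg",s[i],B,np.arctan2(B[1]+.11,B[0]+.05))
plan([K(.03,.035,.06),K(.03,.035),K(.03,.016)])
E
```

```text
rack cell px [202.4943 264.6996] bed x range [-44.7598   2.4684] centre [-19.8498  32.044   30.    ] rect ((-21.26995086669922, 30.882490158081055), (50.021873474121094, 30.72978401184082), 1.804870843887329) top z low/high [np.float64(32.96932185409016), np.float64(33.51306157548681)]
rack cell px [234.0324 270.1439] bed x range [-43.9697   2.7425] centre [-20.0816 -37.0678  30.    ] rect ((-21.14691162109375, -37.460811614990234), (49.405174255371094, 30.636011123657227), 0.05207154154777527) top z low/high [np.float64(33.3734469615079), np.float64(32.929705904675885)]
blue tape px [423.8336 165.9395]
peg [265 220   9  11  72] [ 0.111  -0.1056  0.062 ] 0.027299792372977517
t 37.88 tcp [0.5412 0.2263 0.2506] psi 81.38 tilt 0.1 f [ 0.2303 -0.0289  0.0663] op 0.004 grip 0.0 q7 -0.3
-> [ 0.5525  0.0484  0.2577 83.0032] roll -0.0135 slide [-0.2335  0.0438 -0.0095] rows 4 each [-0.0584  0.011  -0.0024]
-> [ 0.5525  0.0484  0.1977 83.0032] roll 0.0 slide [0.   0.   0.08] rows 2 each [0.   0.   0.04]
-> [ 0.5548  0.0673  0.1974 83.0032] roll 0.0 slide [ 0.0253 -0.      0.0004] rows 1 each [ 0.0253 -0.      0.0004]
```

Request:
carry_out --claw '[-1,-1,-1,-1,-1,-1,-1,-1,-1]' --pt "-0.058 0.011 -0.0024" --pt "-0.058 0.011 -0.0024" --pt "-0.058 0.011 -0.0024" --pt "-0.058 0.011 -0.0024" --pt "0 0 0" --pt "0 0 0.04" --pt "0 0 0.04" --pt "0 0 0" --pt "0 0 0" --roll '[0,0,0,0,-0.013,0,0,0,0]'

```text
time: 39.0
eef_pos: [0.5491, 0.0502, 0.199]
tcp_rot: [0.0, 0.749, 0.663, 0.001]
ft_force: [0.3, 0.4, 0.5]
opening: 0.005
grip_force: 0.0
```

```bash
python3 - <<'E'
from keep import *
plan([K(.03,.016)])
arc([.03,.03,.1,.18,.26,.34,.42,.5,.58,.66,.74],[.025,.0165]+[.0145]*9)
E
```

```text
t 39.0 tcp [0.5491 0.0502 0.199 ] psi 83.06 tilt 0.07 f [0.2702 0.3721 0.5201] op 0.005 grip 0.0 q7 0.07
-> [ 0.5548  0.0673  0.1974 83.0032] roll 0.0005 slide [0.0236 0.0047 0.0022] rows 1 each [0.0236 0.0047 0.0022]
slide [[0.0116, 0.0047, 0.002], [0.0113, 0.0, 0.0002], [0.0176, 0.0007, -0.0002], [0.0171, 0.0007, 0.0004], [0.0171, 0.0008, 0.0011], [0.017, 0.0008, 0.0018], [0.0169, 0.0008, 0.0024], [0.0168, 0.0008, 0.0031], [0.0167, 0.0008, 0.0037], [0.0166, 0.0008, 0.0043], [0.0164, 0.0008, 0.0049]]
roll [0.0005, 0.0, -0.029, -0.0332, -0.0335, -0.0338, -0.0343, -0.0348, -0.0354, -0.0361, -0.0369] end [0.543  0.1786 0.1812] 119.84998764730598
```

Request:
carry_out --claw '[-1,-1,-1,-1,-1,-1,-1,-1,-1,-1,-1,-1]' --pt "0.0116 0.0047 0.002" --pt "0.0113 0 0" --pt "0.0176 0.0007 0" --pt "0.0171 0.0007 0.0004" --pt "0.0171 0.0008 0.0011" --pt "0.017 0.0008 0.0018" --pt "0.0169 0.0008 0.0024" --pt "0.0168 0.0008 0.0031" --pt "0.0167 0.0008 0.0037" --pt "0.0166 0.0008 0.0043" --pt "0.0164 0.0008 0.0049" --pt "0 0 0" --roll '[0,0,-0.029,-0.0332,-0.0335,-0.0338,-0.0343,-0.0348,-0.0354,-0.0361,-0.0369,0]'

```text
time: 40.5
eef_pos: [0.5413, 0.1797, 0.1799]
tcp_rot: [-0.001, 0.5, 0.866, -0.0]
ft_force: [0.9, -0.1, 0.4]
opening: 0.007
grip_force: 0.0
```

```bash
python3 - <<'E'
from keep import *
plan([K(.74,.0145)])
arc([.82,.9,.98,1.06,1.14,1.22,1.3,1.38,1.46,1.52,1.56,1.6],[.0145]*12)
E
```

```text
t 40.5 tcp [0.5413 0.1797 0.1799] psi 120.04 tilt 0.14 f [ 0.8605 -0.1397  0.4439] op 0.007 grip 0.0 q7 0.38
-> [  0.543    0.1786   0.1812 119.85  ] roll 0.0015 slide [-0.0023  0.0013 -0.0017] rows 1 each [-0.0023  0.0013 -0.0017]
slide [[0.0139, 0.0021, 0.0038], [0.016, 0.0008, 0.006], [0.0159, 0.0008, 0.0064], [0.0157, 0.0008, 0.0069], [0.0155, 0.0008, 0.0073], [0.0153, 0.0008, 0.0076], [0.0152, 0.0008, 0.0079], [0.0151, 0.0009, 0.0081], [0.015, 0.0009, 0.0083], [0.0112, 0.0008, 0.0063], [0.0074, 0.0006, 0.0043], [0.0074, 0.0006, 0.0043]]
roll [-0.0362, -0.0386, -0.0395, -0.0404, -0.0413, -0.0421, -0.0428, -0.0433, -0.0438, -0.033, -0.022, -0.0221] end [0.4511 0.2562 0.1221] 173.44641149453722
```

Request:
carry_out --claw '[-1,-1,-1,-1,-1,-1,-1,-1,-1,-1,-1]' --pt "0.0139 0.0021 0.0038" --pt "0.016 0.0008 0.006" --pt "0.0159 0.0008 0.0064" --pt "0.0157 0.0008 0.0069" --pt "0.0155 0.0008 0.0073" --pt "0.0153 0.0008 0.0076" --pt "0.0152 0.0008 0.0079" --pt "0.0151 0.0009 0.0081" --pt "0.015 0.0009 0.0083" --pt "0.0112 0.0008 0.0063" --pt "0 0 0" --roll '[-0.0362,-0.0386,-0.0395,-0.0404,-0.0413,-0.0421,-0.0428,-0.0433,-0.0438,-0.033,0]'

```text
time: 41.88
eef_pos: [0.4627, 0.2518, 0.1289]
tcp_rot: [-0.001, 0.105, 0.994, -0.0]
ft_force: [0.6, -0.6, 0.4]
opening: 0.004
grip_force: 0.0
```

```bash
python3 - <<'E'
from keep import *
plan([K(1.52,.0145)])
arc([1.54,1.56,1.58,1.6],[.0145]*4)
E
```

```text
t 41.88 tcp [0.4627 0.2518 0.1289] psi 167.93 tilt 0.07 f [ 0.6111 -0.6226  0.3597] op 0.004 grip 0.0 q7 0.88
-> [  0.4619   0.2533   0.1285 168.1548] roll -0.0019 slide [0.0014 0.0018 0.0005] rows 1 each [0.0014 0.0018 0.0005]
slide [[0.0051, 0.0021, 0.0026], [0.0037, 0.0003, 0.0021], [0.0037, 0.0003, 0.0021], [0.0037, 0.0003, 0.0021]]
roll [-0.0129, -0.011, -0.011, -0.011] end [0.4511 0.2562 0.1221] 173.44641149453722
```

Request:
carry_out --claw '[-1,-1,-1,-1,-1,-1]' --pt "0.004 0.001 0.0023" --pt "0.0037 0 0.0021" --pt "0.002 0 0.0011" --pt "0.002 0 0.0011" --pt "0 0 0" --pt "0 0 0" --roll '[-0.01,-0.01,0,0,0,0]'

```text
time: 42.62
eef_pos: [0.4553, 0.2541, 0.1242]
tcp_rot: [0.001, 0.084, 0.996, 0.0]
ft_force: [1.9, -0.7, -0.3]
opening: 0.004
grip_force: 0.9
```

```bash
python3 - <<'E'
from keep import *
plan([K(1.571,.0145)])
E
```

```text
t 42.62 tcp [0.4553 0.2541 0.1242] psi 170.34 tilt 0.06 f [ 1.8885 -0.7245 -0.3257] op 0.004 grip 0.9 q7 0.9
-> [  0.4551   0.2553   0.1245 171.528 ] roll -0.0099 slide [ 0.0005  0.0015 -0.0003] rows 1 each [ 0.0005  0.0015 -0.0003]
```

Request:
carry_out --claw '[-1,-1,-1,-1]' --pt "0.002 0 0.0011" --pt "0.002 0 0.0011" --pt "0 0 0" --pt "0 0 0" --roll '[0,0,0,0]'

```text
time: 43.12
eef_pos: [0.4547, 0.2543, 0.1236]
tcp_rot: [0.003, 0.085, 0.996, 0.001]
ft_force: [5.2, -2.9, 6.1]
opening: 0.003
grip_force: 3.4
```

The force rises and the TCP stalls, so the bar is at its stop. I back off uphill, lift clear and verify.

Request:
carry_out --claw '[-1,-1,-1,-1,-1,-1,-1,-1,-1,-1,-1,-1]' --pt "-0.004 0 -0.0025" --pt "-0.01 0 -0.006" --pt "-0.02 0 -0.012" --pt "0 0 -0.04" --pt "0 0 -0.05" --pt "0 0 -0.05" --pt "-0.05 0 0" --pt "-0.05 0 0" --pt "-0.05 0 0" --pt "-0.05 0 0" --pt "-0.05 0 0" --pt "0 0 0" --roll '[0,0,0,0,0,0,0,0,0,0,0,0]'

```text
time: 44.62
eef_pos: [0.6623, 0.2174, 0.2405]
tcp_rot: [-0.002, 0.085, 0.996, -0.001]
ft_force: [-0.8, -0.7, -1.3]
opening: 0.003
grip_force: 0.0
```

```bash
python3 gap.py .035|tail -1; python3 - <<'E'
from keep import *
T=Cam("top");S=Cam("side");e=(O+R@[-.05,.05,.062]);u=T.pix(e)[0];print("exp peg px",u)
p,d=get_image("top");hsv=cv2.cvtColor(p,cv2.COLOR_RGB2HSV);v=hsv[...,2]
x0,y0=int(u[0])-14,int(u[1])-14;ys,xs=np.mgrid[y0:y0+29,x0:x0+29];D=(T.depth(np.c_[xs.ravel(),ys.ravel()],d[ys,xs].ravel())-O)@R
g=(D[:,2]>.058)&(D[:,2]<.085);print("peg pts",g.sum(),np.median(D[g],0))
m=((v[ys,xs].ravel()<38)&(D[:,2]>.050));c=np.c_[xs.ravel(),ys.ravel()][m].mean(0);B=((T.plane([c],O+R[:,2]*.062,R[:,2])-O)@R)[0];print("peg",m.sum(),c,B,"angle",np.arctan2(B[1]+.11,B[0]+.05))
# bar line: high points 40..50 mm
ys,xs=np.mgrid[200:310,183:290];D=(T.depth(np.c_[xs.ravel(),ys.ravel()],d[ys,xs].ravel())-O)@R
g=(abs(D[:,2]-.046)<.004)&(abs(D[:,0])<.09)&(D[:,1]>-.13)&(D[:,1]<.08);k=np.polyfit(D[g,1],D[g,0],1);print("bar",g.sum(),"angle",np.pi/2-np.arctan(k[0]),"x at pivot",np.polyval(k,-.11))
E
python3 chk.py; python3 go.py
```

```text
bracket x range [-46.8928 -46.4229 -46.3955 -45.6862  15.6524  15.8586  15.951   15.9803] y [16.3657 18.5304 49.5531 52.3928]
exp peg px [188.9034 282.6542]
peg pts 35 [-0.0462  0.0469  0.0723]
peg 350 [181.1171 284.3371] [-0.0574  0.0667  0.062 ] angle 1.6126320129899638
bar 529 angle 1.5713645173650397 x at pivot -0.048180142448440426
rack cell px [202.3654 265.1577] bed x range [-44.7818   1.78  ] centre [-21.014   32.2775  30.    ] rect ((-21.931718826293945, 32.54978942871094), (29.5289249420166, 49.55723571777344), 88.36622619628906) top z low/high [np.float64(32.56995543677724), np.float64(33.649014935241844)]
rack cell px [234.0252 270.1511] bed x range [-43.9697   2.7425] centre [-20.1024 -37.0534  30.    ] rect ((-21.14691162109375, -37.460811614990234), (49.405174255371094, 30.636011123657227), 0.05207154154777527) top z low/high [np.float64(32.61327434489512), np.float64(32.588925699639276)]
blue tape px [424.1743 165.0141]
t 44.88 tcp [0.6602 0.2202 0.2428] psi 170.47 tilt 0.11 f [0.6369 0.5224 0.115 ] op 0.008 grip 0.0 q7 1.09
```

```bash
python3 -c "
from cell import *
print(hand_in())"
```

```text
the job is handed in; nothing more can be done
None
```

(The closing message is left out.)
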